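# Dial open the tooling lock box

## Robot

A 7-joint arm with a two-finger parallel gripper is mounted at the origin on the work surface. World frame = base frame: x ahead of the robot, y to its left, z up, the work surface at z = 0. Lengths are in m, angles in rad, forces in N, time in s.
With the tool pointing down it reaches from about 0.425 to 0.925 m from the base axis. Payload 6.8 kg.
Tool frame: the origin (TCP) lies midway between the tips of the shut fingers; the grasp point (between the pads) lies 19 mm behind it; z points along the fingers, y is the line along which they close (so a half turn about z gives the same grasp; the last joint's range is limited). The gripper opens to 85 mm and grips with 20 to 120 N. Pads are 22 mm wide; open, the fingers measure 114 mm over their backs; the gripper's body (76 mm by 85 mm) begins 54 mm behind the grasp point. The pads swing forward as they close: fully open they stand 13 mm farther back than shut.
Start: joints at [1.227, 0.477, 0.022, 1.555, -0.011, 1.109, -0.083], TCP at [0.158, -0.656, 0.231] pointing down, gripper open.
Joint ranges: [-2.96, 2.96], [-0.34, 2.1], [-1.41, 1.46], [0.24, 2.44], [-1.37, 4.51], [0.17, 1.92], [-2.96, 2.96]. Speed limits (rad/s): [2.39, 2.39, 3.14, 3.14, 3.14, 3.14, 3.14].

## Interface

Orientations are given as a unit quaternion [w, x, y, z].
In Python, from station import bot gives the robot as it stands.
- The arm moves only by the tool jog_arm, never from a script. Its argument "rows" is a list of rows, each an object of numbers: "fingers": the finger opening in mm, from 0 to 85.4; "x", "y", "z": the shift along the tool's x, y, z in mm; "ax", "ay", "az": the turn, a rotation vector about the tool's x, y, z in degrees. A call has exactly 8 rows; each row shifts and turns the commanded pose from where the row before left it, along the tool's axes as they then stand; what a row does not reach is not made up. A row lasts 1/10 s, in which the tool goes at most 50 mm and 8.59 degrees, less where a joint would pass 70% of its speed; a pose out of reach is approached as far as the arm can. A call with a gripper value outside its range is refused whole. The fingers move at their own pace and stop on an object; "force" is the grip in N (left out, the last holds). Time passes only in rows, so rows that do not move let the fingers close, or fill a call up. It gives the time, the measured TCP pose, the force, the opening and the grip force at its end, in the units of the state.
- bot.get_obs(): the state, without advancing time (a new reading comes with each control period).
- bot.read_camera(name): name is "scene" or "top"; returns a dict with "pixels" (384x512x3 uint8, red, green, blue), "vertical_fov" (degrees; the focal length in pixels is half the picture's height over the tangent of half this angle, whatever the lens; pixels are square), "cx", "cy" (the principal point, pixels), "dist_coeffs" ([k1, k2, p1, p2, k3] as OpenCV has them; the pictures are not rectified), "world_from_camera" (4x4, takes a point from camera to world coordinates). Camera axes: x right, y down, z forward; pixel columns grow to the right and rows downward; lengths in m; the calibration is good to about 2 mm. A picture is of the moment at which its call begins. There is no depth.
- bot.hand_in(): hands the job in; it is judged then, once.
The state is a dict: "t": time; "q": joint angles; "joint_vel": joint speeds; "joint_torque": joint torques, N m; "eef_pos": TCP position; "tool_rot": TCP orientation; "contact_force": force on the tool from outside, world axes, zero at the start; "torque": the same for the moment, N m; "gripper_width": opening from 0.0 (shut) to 1.0 (fully open); "grasp_force": force on a finger pad.
Only numpy, scipy, OpenCV 4.12 (cv2) and the standard library are available. Lean on these libraries where they do the work, as an engineer would, in place of code of your own. Each camera call takes 0.05 s, during which the arm holds its last target. There are 200 camera calls.

## Task

Open the combination lock box on the bench. Wind the crank dial gently clockwise (seen from above) until it comes up against its stop; then, counting eighths of a turn from that stop, go anticlockwise past three once and stop on three the second time (one and three eighths turns), back clockwise past three once and on to one (one and a quarter turns), and anticlockwise straight to five (half a turn). Press the button in the middle of the dial fully down, then pull the drawer fully open, never straining the lock and leaving the other things on the bench alone.

Things in the scene. Friction and masses are not known exactly. Their poses are not given: they have to be found in the camera images.
- lockcase: White sheet-steel lock box fixed to the bench, 180 (x) by 200 (y) by 100 mm high; origin at the centre of its underside, its own -x side is the drawer front. The lock on its top has two loose inner wheels that the dial drags along after lost motion, so overshooting a number by over 10 degrees and coming back spoils it (wind to the stop and begin again).
- dial_axis (a point): Point on the dial's upright axis, 100 mm above the bench (case top). Above: a fixed dark disc (radius 69, 8 mm high), then the aluminium dial (radius 66 mm), face 120 mm above the bench. 8 long marks 45 deg apart, one under the crank, short ones between; none is zero: count from the stop. Each number must be met within 10 deg. Turning needs 1 to 3 N at the crank.
- button_top (a point): Centre of the top of the round steel button (26 mm in diameter) in the middle of the dial; 134 mm above the bench when up, 124 mm when fully down.
- button (a joint): How far the button is pressed, m: 0 up, 0.010 fully down. It takes about 3 N, has no spring and stays where it is left. With the right combination dialled it goes fully down; otherwise it stops solid after about 2 mm. Once it is down the dial is held and the drawer is free.
- drawer_post (a point): Drawer pull: an upright round steel post, 14 mm in diameter, its axis 38 mm in front of the drawer front (128 mm from the case's centre along the case's -x), from 58 to 110 mm above the bench, carried by an 11 mm round stem at 64 mm height. This point is on the post's axis, 92 mm above the bench.
- drawer (a joint): How far the drawer is drawn out along the case's own -x, m: 0 shut, 0.080 fully open. It slides with about 2 N and cannot move until the button is down.
- offcut: Bystander: offcut of aluminium window profile, 130 by 50 by 40 mm, origin at the centre of its underside.
- wrench: Bystander: steel wrench 160 mm long lying on the bench.
- oilcan: Bystander: grey can, 56 mm in diameter, 130 mm high, origin at the centre of its underside.
- sleeve: The crank: upright black sleeve, 16 mm across, spinning freely on its pin, 122 to 168 mm above the bench, its axis 50 mm from the dial's axis; origin on its axis at its foot. The solid clockwise stop differs each time and cannot be seen, only felt: the crank starts 0.3 to 0.56 turn anticlockwise of it. A second solid stop lies 1.89 turns anticlockwise of the first.
- works (a joint): Elastic twist of the lock's works under the turning effort on the dial, rad, anticlockwise positive: 0.15 rad for each N m (20 N across the crank), so about 0.015 in free running and growing when the dial is forced against a stop, which therefore gives springily: 7.5 mm at the crank for 20 N. Beyond 0.15 rad either way (20 N at the crank) the lock is strained and spoilt.

How it is judged:
On the way, in this order (a step that is already met when the one before it is completed fails the run):
1. the combination is dialled and the button is pressed fully down (value of joint button above 0.0085 m and value of joint drawer below 0.01 m), for 0.2 s.
2. the drawer is pulled open (value of joint drawer above 0.07 m), for 0.2 s.
At the end, for the whole second after the job is handed in: The button is down by more than 8.5 of its 10 mm and the drawer stands more than 70 of its 80 mm open, at rest and released (value of joint drawer above 0.07 m and value of joint button above 0.0085 m and velocity of joint drawer below 0.01 m/s); the robot touches nothing.
It fails at once if a bystander is moved more than 20 mm (distance of any of offcut, wrench, oilcan from where it was at the start of the episode above 0.02 m).
It fails at once if the lock is strained: the dial is forced with more than 1 N m (20 N across the crank) (value of joint works above 0.15 rad or value of joint works below -0.15 rad).
It also fails if it takes over 72 s, if anything falls off the work surface, if the arm or the gripper's body presses on something with over 40 N, if the wrist force passes 120 N, or if a joint passes its speed limit or range.

## Working session

There is one attempt and no reset: what is moved stays moved. The work goes in short steps, Python scripts to look and compute and a tool call to move; the robot and the scene stay as the last step left them, time stands still between calls to the robot, and variables do not carry over. Pictures are saved under pics/ and viewed, at most 10 in all, crops included, and the job is handed in when it is done.

Besides the shell and the picture viewer there is one more tool, called after "Call:" as name([rows], argument=value, ...), one row to a line, values as JSON. jog_arm: Moves the arm, as the interface text tells. Its arguments: {"type":"object","properties":{"rows":{"type":"array","items":{"type":"object","properties":{"fingers":{"type":"number"},"x":{"type":"number"},"y":{"type":"number"},"z":{"type":"number"},"ax":{"type":"number"},"ay":{"type":"number"},"az":{"type":"number"}}}},"force":{"type":"number"}},"required":["rows"]}

```bash
ls; mkdir -p pics; python3 - <<'E'
from station import bot
import cv2
for n in("scene","top"):
    c=bot.read_camera(n); cv2.imwrite(f"pics/{n}0.png",c["pixels"][:,:,::-1])
    print({k:v for k,v in c.items() if k!="pixels"})
print(bot.get_obs())
E
```

```text
pics
{'vertical_fov': 57.06349470495777, 'cx': 254.78055561114448, 'cy': 187.009923029854, 'dist_coeffs': array([-0.08198042,  0.        ,  0.        ,  0.        ,  0.        ]), 'world_from_camera': array([[ 2.81035624e-01,  6.12716260e-01, -7.38645899e-01,
         1.44508414e+00],
       [ 9.59696778e-01, -1.80257226e-01,  2.15614071e-01,
        -2.49334110e-01],
       [-1.03601415e-03, -7.69471324e-01, -6.38680522e-01,
         8.71955669e-01],
       [ 0.00000000e+00,  0.00000000e+00,  0.00000000e+00,
         1.00000000e+00]])}
{'vertical_fov': 43.68651925705046, 'cx': 254.5148984797827, 'cy': 187.6419047249721, 'dist_coeffs': array([-0.11443777,  0.        ,  0.        ,  0.        ,  0.        ]), 'world_from_camera': array([[ 0.01626052, -0.97989241,  0.19886293,  0.27158097],
       [-0.99982295, -0.01781858, -0.00604764,  0.04841036],
       [ 0.00946949, -0.19872938, -0.98000865,  1.41525222],
       [ 0.        ,  0.        ,  0.        ,  1.        ]])}
{'t': 0.1, 'q': array([ 1.22688545,  0.47770626,  0.02231753,  1.55635629, -0.01152435,
        1.10930898, -0.08309213]), 'joint_vel': array([-0.00060501, -0.00117518,  0.00049028, -0.00346441, -0.00338655,
       -0.00039972, -0.0019005 ]), 'joint_torque': array([ 5.58397893e-03, -5.97755563e+01,  1.61407817e+00, -2.81949681e+01,
        1.28724807e-02,  4.99742600e-03, -2.14867833e-05]), 'eef_pos': array([ 0.15758574, -0.65579102,  0.23042837]), 'tool_rot': array([-8.13889434e-04,  9.93054551e-01,  1.17651927e-01, -1.40022318e-04]), 'contact_force': array([ 0.27015253,  1.14475595, -0.45244546]), 'torque': array([-0.05447081, -0.03027994,  0.01749467]), 'grasp_force': 0.0, 'gripper_width': 0.9985876690143941}
```

View pics/scene0.png

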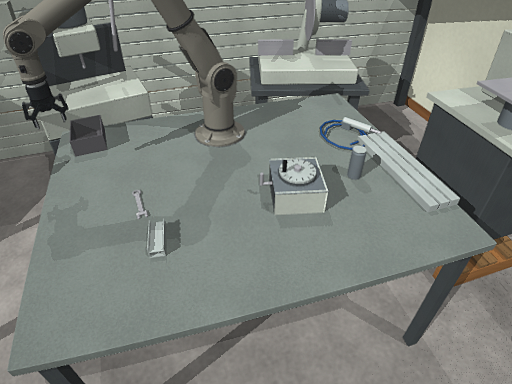

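View pics/top0.png

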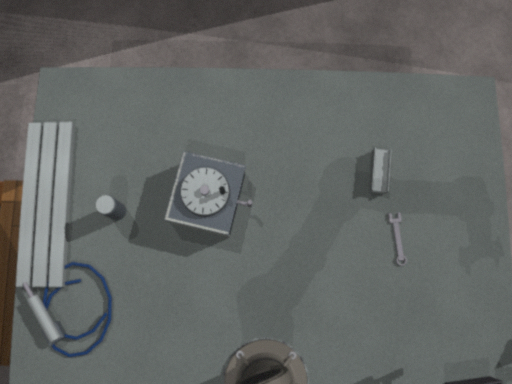

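The scene picture shows the case near (298,185). In the top picture the dial centre is near (204,189), the crank near (222,190), the post near (250,203) and the can near (106,205). I'll enlarge both.

```bash
python3 - <<'E'
import cv2
a=cv2.imread("pics/top0.png")[145:245,155:265]; b=cv2.imread("pics/scene0.png")[150:220,250:335]
cv2.imwrite("pics/c1.png",cv2.resize(a,None,fx=6,fy=6,interpolation=cv2.INTER_CUBIC)[:600])
cv2.imwrite("pics/c2.png",cv2.resize(b,None,fx=8,fy=8,interpolation=cv2.INTER_CUBIC))
E
```

```text
(no output)
```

View pics/c1.png

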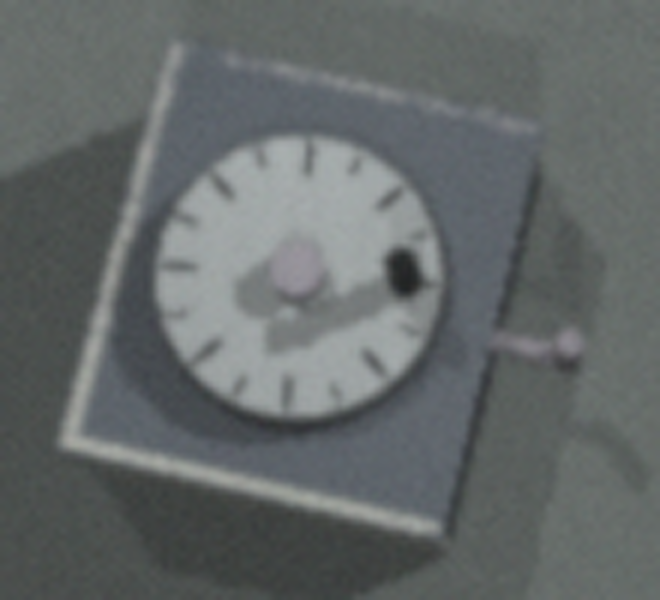

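View pics/c2.png

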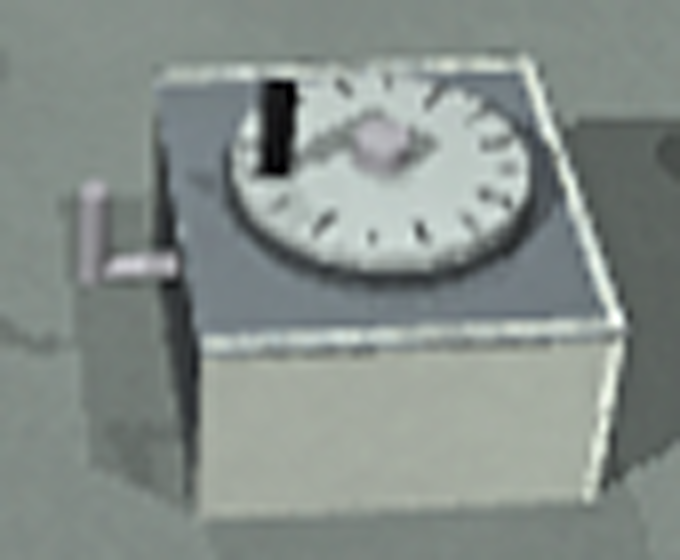

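Crop 1 shows the dial face's ellipse spanning 155–447 × 132–418, the button at (298,268), the sleeve at (404,271), the post top at (568,342), and the case-top corners at (178,45), (540,130), (445,532) and (68,440). In crop 2 the sleeve runs from (279,85) to (274,172), the post top is at (94,188), and the case corners are at (160,78), (525,62), (622,325) and (203,343).

```bash
cat > h.py <<'E'
import cv2,numpy as np
from station import bot
def ray(c,px):
    f=192/np.tan(np.radians(c["vertical_fov"]/2)); K=np.array([[f,0,c["cx"]],[0,f,c["cy"]],[0,0,1.]])
    p=cv2.undistortPoints(np.array([[px]],float),K,c["dist_coeffs"])[0,0]
    T=c["world_from_camera"]; return T[:3,3],T[:3,:3]@np.r_[p,1]
def at(c,px,z):
    o,d=ray(c,px); return o+d*(z-o[2])/d[2]
def proj(c,P):
    f=192/np.tan(np.radians(c["vertical_fov"]/2)); K=np.array([[f,0,c["cx"]],[0,f,c["cy"]],[0,0,1.]])
    T=np.linalg.inv(c["world_from_camera"]); return cv2.projectPoints(np.atleast_2d(P).astype(float),cv2.Rodrigues(T[:3,:3])[0],T[:3,3],K,c["dist_coeffs"])[0][:,0]
E
python3 - <<'E'
from h import *
t=bot.read_camera("top"); s=bot.read_camera("scene")
T=lambda x,y:((x+.5)/6-.5+155,(y+.5)/6-.5+145)
S=lambda x,y:((x+.5)/8-.5+250,(y+.5)/8-.5+150)
np.set_printoptions(precision=4,suppress=True)
print("dial",at(t,T(301,275),.12),at(s,S(381,165),.12))
print("button",at(t,T(298,268),.134),at(s,S(381,140),.134))
print("sleeve top",at(t,T(404,265),.160),at(s,S(279,85),.168),"foot",at(s,S(274,172),.122))
print("post",at(t,T(568,340),.110),at(s,S(94,188),.110))
for c,P in((t,[T(178,45),T(540,130),T(445,532),T(68,440)]),(s,[S(160,78),S(525,62),S(622,325),S(203,343)])):
    C=np.array([at(c,p,.1) for p in P])[:,:2]; print(C.tolist(),C.mean(0),[np.linalg.norm(C[i]-C[i-1]) for i in range(4)],
     [np.degrees(np.arctan2(*(C[i]-C[i-1])[::-1])) for i in range(4)])
E
```

```text
dial [0.5241 0.1775 0.12  ] [0.5283 0.1748 0.12  ]
button [0.5246 0.1776 0.134 ] [0.5283 0.1737 0.134 ]
sleeve top [0.5217 0.1277 0.16  ] [0.5211 0.1267 0.168 ] foot [0.5223 0.1265 0.122 ]
post [0.4978 0.0543 0.11  ] [0.4961 0.0519 0.11  ]
[[0.6382092932597375, 0.24218244983172144], [0.5996748969672321, 0.0693783323071391], [0.4091707793238517, 0.10908680997986808], [0.44833370615255397, 0.2846126071754761]] [0.5238 0.1763] [np.float64(0.19455862055306988), np.float64(0.17704847565307508), np.float64(0.19459851499476694), np.float64(0.17984170906367633)] [np.float64(-12.596532582387063), np.float64(-102.57097579737051), np.float64(168.22591168977965), np.float64(77.42230436596121)]
[[0.41067601813650967, 0.1110008362538557], [0.44696840649085945, 0.28255810552560556], [0.6380478696994075, 0.24285770711568638], [0.5988338042205577, 0.06823801447748595]] [0.5236 0.1762] [np.float64(0.1929559830384327), np.float64(0.17535402502492672), np.float64(0.1951601467871276), np.float64(0.1789686564413979)] [np.float64(167.19582410864757), np.float64(78.05536646856183), np.float64(-11.737299236844574), np.float64(-102.65684418840783)]
```

Call:
jog_arm([
  {"az":6.45,"fingers":40,"x":10},
  {"az":6.45,"x":25,"fingers":40},
  {"az":6.45,"x":30,"fingers":40},
  {"az":6.45,"x":30,"fingers":40},
  {"x":30,"y":-20,"fingers":40},
  {"x":30,"y":-40,"fingers":40},
  {"x":20,"y":-45,"fingers":40},
  {"x":10,"y":-45,"fingers":40},
], force=30)

```text
invalid input
```

Call:
jog_arm([
  {"y":-45},
  {"y":-45},
  {"y":-45},
  {"y":-45},
  {"y":-45},
  {"y":-45},
  {"y":-45},
  {"y":-45},
])

```text
invalid input
```

Call:
jog_arm([
  {"y":-45},
  {"y":-45},
  {"y":-45},
  {"y":-40},
  {"y":-30},
  {"y":-20},
  {},
  {},
])

```text
invalid input
```

```bash
cat >> h.py <<'E'
from scipy.spatial.transform import Rotation as Ro
np.set_printoptions(precision=4,suppress=True)
def st(*targets):
    o=bot.get_obs(); w=o["tool_rot"]; R=Ro.from_quat(np.r_[w[1:],w[0]]).as_matrix()
    print(o["t"],"p",o["eef_pos"],"q",o["q"],"F",o["contact_force"],"grip",o["grasp_force"],o["gripper_width"]); print(R)
    for g in targets: print("delta tool mm",R.T@(np.array(g)-o["eef_pos"])*1000)
E
python3 -c "
from h import *
st([.522,.127,.200],[.522,.127,.140])"
```

```text
0.2 p [ 0.1576 -0.656   0.2307] q [ 1.2269  0.4775  0.0223  1.556  -0.0115  1.1093 -0.0831] F [-0.0344 -0.465  -0.2355] grip 0.0 0.9984885173789636
[[ 0.9723  0.2337 -0.0004]
 [ 0.2337 -0.9723  0.0011]
 [-0.0001 -0.0011 -1.    ]]
delta tool mm [ 537.2802 -676.1119   31.3914]
delta tool mm [ 537.2868 -676.0455   91.3913]
```

Call:
jog_arm([
  {"x":10,"y":0,"z":0,"ax":0,"ay":0,"az":6.45,"fingers":40},
  {"x":25,"y":0,"z":0,"ax":0,"ay":0,"az":6.45,"fingers":40},
  {"x":30,"y":0,"z":0,"ax":0,"ay":0,"az":6.45,"fingers":40},
  {"x":30,"y":0,"z":0,"ax":0,"ay":0,"az":6.45,"fingers":40},
  {"x":30,"y":-20,"z":0,"ax":0,"ay":0,"az":0,"fingers":40},
  {"x":30,"y":-40,"z":0,"ax":0,"ay":0,"az":0,"fingers":40},
  {"x":20,"y":-45,"z":0,"ax":0,"ay":0,"az":0,"fingers":40},
  {"x":10,"y":-45,"z":0,"ax":0,"ay":0,"az":0,"fingers":40},
], force=30)

```text
t: 1.0
eef_pos: [0.3747, -0.5241, 0.2307]
tool_rot: [-0.0, 0.994, -0.106, 0.0]
contact_force: [1.2, 0.8, 1.0]
gripper_width: 0.47
grasp_force: 0.0
```

Call:
jog_arm([
  {"x":0,"y":-45,"z":0,"ax":0,"ay":0,"az":0,"fingers":40},
  {"x":0,"y":-45,"z":0,"ax":0,"ay":0,"az":0,"fingers":40},
  {"x":0,"y":-45,"z":0,"ax":0,"ay":0,"az":0,"fingers":40},
  {"x":0,"y":-45,"z":0,"ax":0,"ay":0,"az":0,"fingers":40},
  {"x":0,"y":-45,"z":0,"ax":0,"ay":0,"az":0,"fingers":40},
  {"x":0,"y":-45,"z":0,"ax":0,"ay":0,"az":0,"fingers":40},
  {"x":0,"y":-45,"z":0,"ax":0,"ay":0,"az":0,"fingers":40},
  {"x":0,"y":-45,"z":0,"ax":0,"ay":0,"az":0,"fingers":40},
])

```text
t: 1.8
eef_pos: [0.4486, -0.1727, 0.2314]
tool_rot: [0.0, 0.994, -0.107, 0.0]
contact_force: [0.8, 0.0, 0.2]
gripper_width: 0.468
grasp_force: 0.0
```

Call:
jog_arm([
  {"x":0,"y":-45,"z":0,"ax":0,"ay":0,"az":0,"fingers":40},
  {"x":0,"y":-45,"z":0,"ax":0,"ay":0,"az":0,"fingers":40},
  {"x":0,"y":-45,"z":0,"ax":0,"ay":0,"az":0,"fingers":40},
  {"x":0,"y":-45,"z":0,"ax":0,"ay":0,"az":0,"fingers":40},
  {"x":0,"y":-40,"z":0,"ax":0,"ay":0,"az":0,"fingers":40},
  {"x":0,"y":-30,"z":0,"ax":0,"ay":0,"az":0,"fingers":40},
  {"x":0,"y":-20,"z":0,"ax":0,"ay":0,"az":0,"fingers":40},
  {"x":0,"y":0,"z":0,"ax":0,"ay":0,"az":0,"fingers":40},
])

```text
t: 2.6
eef_pos: [0.5061, 0.0929, 0.2313]
tool_rot: [-0.001, 0.995, -0.104, 0.0]
contact_force: [0.6, -0.4, 0.5]
gripper_width: 0.468
grasp_force: 0.0
```

```bash
python3 -c "
from h import *
st([.522,.127,.200],[.522,.127,.140])"
```

```text
2.6 p [0.5061 0.0929 0.2313] q [-0.0287  0.2329 -0.3167  1.9175  0.0837  1.0033 -2.1626] F [ 0.5889 -0.3923  0.5404] grip 0.0 0.467970916393516
[[ 0.9782 -0.2078  0.0002]
 [-0.2078 -0.9782  0.0016]
 [-0.0002 -0.0016 -1.    ]]
delta tool mm [  8.4198 -36.6466  31.3488]
delta tool mm [  8.4291 -36.552   91.3487]
```

Call:
jog_arm([
  {"x":4,"y":-15,"z":5,"ax":0,"ay":0,"az":0,"fingers":40},
  {"x":4,"y":-15,"z":10,"ax":0,"ay":0,"az":0,"fingers":40},
  {"x":0.5,"y":-6.5,"z":10,"ax":0,"ay":0,"az":0,"fingers":40},
  {"x":0,"y":0,"z":20,"ax":0,"ay":0,"az":0,"fingers":40},
  {"x":0,"y":0,"z":20,"ax":0,"ay":0,"az":0,"fingers":40},
  {"x":0,"y":0,"z":16,"ax":0,"ay":0,"az":0,"fingers":40},
  {"x":0,"y":0,"z":10,"ax":0,"ay":0,"az":0,"fingers":40},
  {"x":0,"y":0,"z":0,"ax":0,"ay":0,"az":0,"fingers":40},
])

```text
t: 3.4
eef_pos: [0.5211, 0.1223, 0.1387]
tool_rot: [0.001, 0.994, -0.107, -0.001]
contact_force: [-0.6, -0.2, 1.2]
gripper_width: 0.468
grasp_force: 0.0
```

```bash
python3 -c "
from h import *
st([.522,.127,.140])
out=[]
for n,(r0,c0) in {'top':(145,150),'scene':(130,240)}.items():
    c=bot.read_camera(n); im=c['pixels'][r0:r0+90,c0:c0+100,::-1]; out.append(cv2.resize(im,None,fx=4,fy=4,interpolation=cv2.INTER_CUBIC))
cv2.imwrite('pics/g1.png',np.hstack(out))
"
```

```text
3.4 p [0.5211 0.1223 0.1387] q [-0.0953  0.3817 -0.3091  1.9573  0.1543  0.8282 -2.2745] F [-0.6058 -0.163   1.1876] grip 0.0 0.46829050485413803
[[ 0.9769 -0.2136 -0.003 ]
 [-0.2136 -0.9769 -0.0011]
 [-0.0027  0.0017 -1.    ]]
delta tool mm [-0.1402 -4.796  -1.3287]
```

View pics/g1.png

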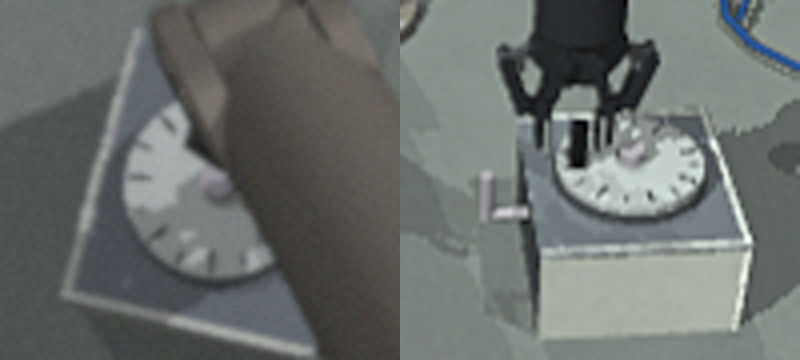

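The fingers stand on either side of the black sleeve (right panel: sleeve at about (578,140), fingers at (545,130) and (605,135)). I'll centre and close.

Call:
jog_arm([
  {"x":0,"y":-2.5,"z":0,"ax":0,"ay":0,"az":0,"fingers":40},
  {"x":0,"y":-2,"z":0,"ax":0,"ay":0,"az":0,"fingers":30},
  {"x":0,"y":0,"z":0,"ax":0,"ay":0,"az":0,"fingers":20},
  {"x":0,"y":0,"z":0,"ax":0,"ay":0,"az":0,"fingers":12},
  {"x":0,"y":0,"z":0,"ax":0,"ay":0,"az":0,"fingers":10},
  {"x":0,"y":0,"z":0,"ax":0,"ay":0,"az":0,"fingers":10},
  {"x":0,"y":0,"z":0,"ax":0,"ay":0,"az":0,"fingers":10},
  {"x":0,"y":0,"z":0,"ax":0,"ay":0,"az":0,"fingers":10},
], force=30)

```text
t: 4.3
eef_pos: [0.5234, 0.1279, 0.1406]
tool_rot: [-0.0, 0.994, -0.107, 0.0]
contact_force: [-1.0, 2.0, 3.5]
gripper_width: 0.176
grasp_force: 30.6
```

```bash
python3 -c "
from h import *
st([.522,.127,.140])"
```

```text
4.3 p [0.5234 0.1279 0.1406] q [-0.1026  0.3825 -0.3108  1.9507  0.1551  0.8302 -2.2824] F [-1.0007  1.9602  3.4936] grip 30.569182634353638 0.17584718010899894
[[ 0.9771 -0.2128  0.0008]
 [-0.2128 -0.9771  0.0005]
 [ 0.0007 -0.0007 -1.    ]]
delta tool mm [-1.2151  1.1568  0.6294]
```

```bash
cat >> h.py <<'E'
def arc(a0,a1,n,r=50):
    a=np.radians(np.linspace(a0,a1,n+1)); P=np.round(r*np.c_[np.cos(a),np.sin(a)],1)
    print(a0,a1,[tuple(np.round(v,1).tolist()) for v in np.diff(P,axis=0)])
EX=np.array([.9771,-.2128]);EY=np.array([-.2128,-.9771])
def ang(C=(.525,.177)):
    o=bot.get_obs(); d=o["eef_pos"][:2]-C; x,y=d@EX,d@EY; a=np.degrees(np.arctan2(y,x)); r=np.hypot(x,y); f=o["contact_force"][:2]; f=np.array([f@EX,f@EY]); t=np.radians(a)
    print(f"t {o['t']:.1f} a {a:.1f} r {r*1e3:.1f} xy {x*1e3:.1f} {y*1e3:.1f} Fcw {f@[-np.sin(t),np.cos(t)]:.1f} Frad {f@[np.cos(t),np.sin(t)]:.1f} Fz {o['contact_force'][2]:.1f} grip {o['grasp_force']:.0f}")
    open("log.txt","a").write(f"{o['eef_pos'][0]} {o['eef_pos'][1]}\n")
E
python3 -c "
from h import *
ang();arc(80,140,8);arc(140,180,8)"
```

```text
t 4.3 a 79.5 r 49.2 xy 8.9 48.3 Fcw 1.1 Frad -1.9 Fz 3.5 grip 31
80 140 [(-6.5, 0.8), (-6.6, -0.2), (-6.4, -1.0), (-6.3, -1.8), (-6.0, -2.6), (-5.6, -3.4), (-5.1, -4.1), (-4.5, -4.8)]
140 180 [(-2.7, -3.4), (-2.3, -3.7), (-2.0, -3.9), (-1.7, -4.0), (-1.3, -4.2), (-0.9, -4.2), (-0.6, -4.3), (-0.2, -4.4)]
```

Call:
jog_arm([
  {"x":-6.5,"y":0.8,"z":0,"ax":0,"ay":0,"az":0,"fingers":10},
  {"x":-6.6,"y":-0.2,"z":0,"ax":0,"ay":0,"az":0,"fingers":10},
  {"x":-6.4,"y":-1.0,"z":0,"ax":0,"ay":0,"az":0,"fingers":10},
  {"x":-6.3,"y":-1.8,"z":0,"ax":0,"ay":0,"az":0,"fingers":10},
  {"x":-6.0,"y":-2.6,"z":0,"ax":0,"ay":0,"az":0,"fingers":10},
  {"x":-5.6,"y":-3.4,"z":0,"ax":0,"ay":0,"az":0,"fingers":10},
  {"x":-5.1,"y":-4.1,"z":0,"ax":0,"ay":0,"az":0,"fingers":10},
  {"x":-4.5,"y":-4.8,"z":0,"ax":0,"ay":0,"az":0,"fingers":10},
])

```text
t: 5.1
eef_pos: [0.4813, 0.1544, 0.1406]
tool_rot: [-0.0, 0.994, -0.107, 0.001]
contact_force: [6.0, 0.7, 0.3]
gripper_width: 0.171
grasp_force: 30.2
```

```bash
python3 -c "
from h import *
ang()"
```

```text
t 5.1 a 140.4 r 49.1 xy -37.9 31.3 Fcw -2.1 Frad -5.6 Fz 0.3 grip 30
```

Call:
jog_arm([
  {"x":-2.7,"y":-3.4,"z":0,"ax":0,"ay":0,"az":0,"fingers":10},
  {"x":-2.3,"y":-3.7,"z":0,"ax":0,"ay":0,"az":0,"fingers":10},
  {"x":-2.0,"y":-3.9,"z":0,"ax":0,"ay":0,"az":0,"fingers":10},
  {"x":-1.7,"y":-4.0,"z":0,"ax":0,"ay":0,"az":0,"fingers":10},
  {"x":-1.3,"y":-4.2,"z":0,"ax":0,"ay":0,"az":0,"fingers":10},
  {"x":-0.9,"y":-4.2,"z":0,"ax":0,"ay":0,"az":0,"fingers":10},
  {"x":-0.6,"y":-4.3,"z":0,"ax":0,"ay":0,"az":0,"fingers":10},
  {"x":-0.2,"y":-4.4,"z":0,"ax":0,"ay":0,"az":0,"fingers":10},
])

```text
t: 5.9
eef_pos: [0.4763, 0.1878, 0.1403]
tool_rot: [0.0, 0.994, -0.107, 0.0]
contact_force: [4.2, -1.9, 3.0]
gripper_width: 0.172
grasp_force: 30.5
```

```bash
python3 -c "
from h import *
ang()
for i in range(18): arc(180+6*i,186+6*i,1)"
```

```text
t 5.9 a -179.8 r 49.8 xy -49.8 -0.2 Fcw -1.0 Frad -4.5 Fz 3.0 grip 31
180 186 [(0.3, -5.2)]
186 192 [(0.8, -5.2)]
192 198 [(1.3, -5.1)]
198 204 [(1.9, -4.8)]
204 210 [(2.4, -4.7)]
210 216 [(2.8, -4.4)]
216 222 [(3.3, -4.1)]
222 228 [(3.7, -3.7)]
228 234 [(4.1, -3.3)]
234 240 [(4.4, -2.8)]
240 246 [(4.7, -2.4)]
246 252 [(4.8, -1.9)]
252 258 [(5.1, -1.3)]
258 264 [(5.2, -0.8)]
264 270 [(5.2, -0.3)]
270 276 [(5.2, 0.3)]
276 282 [(5.2, 0.8)]
282 288 [(5.1, 1.3)]
```

Call:
jog_arm([
  {"x":0,"y":-1.3,"z":0,"ax":0,"ay":0,"az":0,"fingers":10},
  {"x":0.1,"y":-1.3,"z":0,"ax":0,"ay":0,"az":0,"fingers":10},
  {"x":0.1,"y":-1.3,"z":0,"ax":0,"ay":0,"az":0,"fingers":10},
  {"x":0.1,"y":-1.3,"z":0,"ax":0,"ay":0,"az":0,"fingers":10},
  {"x":0,"y":0,"z":0,"ax":0,"ay":0,"az":0,"fingers":10},
  {"x":0,"y":0,"z":0,"ax":0,"ay":0,"az":0,"fingers":10},
  {"x":0,"y":0,"z":0,"ax":0,"ay":0,"az":0,"fingers":10},
  {"x":0,"y":0,"z":0,"ax":0,"ay":0,"az":0,"fingers":10},
])

```text
t: 6.7
eef_pos: [0.4777, 0.1931, 0.1403]
tool_rot: [-0.0, 0.994, -0.107, 0.0]
contact_force: [4.1, -1.7, 3.5]
gripper_width: 0.169
grasp_force: 30.5
```

Call:
jog_arm([
  {"x":0.1,"y":-0.7,"z":0,"ax":0,"ay":0,"az":0,"fingers":10},
  {"x":0.1,"y":-0.7,"z":0,"ax":0,"ay":0,"az":0,"fingers":10},
  {"x":0.1,"y":-0.7,"z":0,"ax":0,"ay":0,"az":0,"fingers":10},
  {"x":0.1,"y":-0.7,"z":0,"ax":0,"ay":0,"az":0,"fingers":10},
  {"x":0.1,"y":-0.6,"z":0,"ax":0,"ay":0,"az":0,"fingers":10},
  {"x":0.1,"y":-0.6,"z":0,"ax":0,"ay":0,"az":0,"fingers":10},
  {"x":0.1,"y":-0.6,"z":0,"ax":0,"ay":0,"az":0,"fingers":10},
  {"x":0.1,"y":-0.6,"z":0,"ax":0,"ay":0,"az":0,"fingers":10},
])

```text
t: 7.5
eef_pos: [0.4795, 0.198, 0.1403]
tool_rot: [0.0, 0.994, -0.107, -0.0]
contact_force: [3.7, -3.2, 4.1]
gripper_width: 0.177
grasp_force: 30.6
```

Call:
jog_arm([
  {"x":0.1,"y":-0.7,"z":0,"ax":0,"ay":0,"az":0,"fingers":10},
  {"x":0.1,"y":-0.7,"z":0,"ax":0,"ay":0,"az":0,"fingers":10},
  {"x":0.2,"y":-0.7,"z":0,"ax":0,"ay":0,"az":0,"fingers":10},
  {"x":0.2,"y":-0.6,"z":0,"ax":0,"ay":0,"az":0,"fingers":10},
  {"x":0.2,"y":-0.6,"z":0,"ax":0,"ay":0,"az":0,"fingers":10},
  {"x":0.2,"y":-0.6,"z":0,"ax":0,"ay":0,"az":0,"fingers":10},
  {"x":0.2,"y":-0.6,"z":0,"ax":0,"ay":0,"az":0,"fingers":10},
  {"x":0.2,"y":-0.6,"z":0,"ax":0,"ay":0,"az":0,"fingers":10},
])

```text
t: 8.3
eef_pos: [0.4819, 0.2028, 0.1403]
tool_rot: [0.0, 0.994, -0.107, -0.0]
contact_force: [2.6, -3.0, 5.0]
gripper_width: 0.176
grasp_force: 30.7
```

```bash
python3 -c "
from h import *
ang()"
```

```text
t 8.3 a -161.4 r 50.2 xy -47.6 -16.0 Fcw -1.2 Frad -3.7 Fz 5.0 grip 31
```

Call:
jog_arm([
  {"x":0.2,"y":-0.6,"z":0,"ax":0,"ay":0,"az":0,"fingers":10},
  {"x":0.2,"y":-0.6,"z":0,"ax":0,"ay":0,"az":0,"fingers":10},
  {"x":0.2,"y":-0.6,"z":0,"ax":0,"ay":0,"az":0,"fingers":10},
  {"x":0.2,"y":-0.6,"z":0,"ax":0,"ay":0,"az":0,"fingers":10},
  {"x":0.2,"y":-0.6,"z":0,"ax":0,"ay":0,"az":0,"fingers":10},
  {"x":0.3,"y":-0.6,"z":0,"ax":0,"ay":0,"az":0,"fingers":10},
  {"x":0.3,"y":-0.6,"z":0,"ax":0,"ay":0,"az":0,"fingers":10},
  {"x":0.3,"y":-0.6,"z":0,"ax":0,"ay":0,"az":0,"fingers":10},
])

```text
t: 9.1
eef_pos: [0.4846, 0.2071, 0.1403]
tool_rot: [0.0, 0.994, -0.107, -0.0]
contact_force: [2.1, -2.9, 5.3]
gripper_width: 0.176
grasp_force: 30.8
```

Call:
jog_arm([
  {"x":0.3,"y":-0.6,"z":0,"ax":0,"ay":0,"az":0,"fingers":10},
  {"x":0.3,"y":-0.6,"z":0,"ax":0,"ay":0,"az":0,"fingers":10},
  {"x":0.3,"y":-0.6,"z":0,"ax":0,"ay":0,"az":0,"fingers":10},
  {"x":0.3,"y":-0.6,"z":0,"ax":0,"ay":0,"az":0,"fingers":10},
  {"x":0.3,"y":-0.6,"z":0,"ax":0,"ay":0,"az":0,"fingers":10},
  {"x":0.3,"y":-0.6,"z":0,"ax":0,"ay":0,"az":0,"fingers":10},
  {"x":0.3,"y":-0.6,"z":0,"ax":0,"ay":0,"az":0,"fingers":10},
  {"x":0.3,"y":-0.5,"z":0,"ax":0,"ay":0,"az":0,"fingers":10},
])

```text
t: 9.9
eef_pos: [0.4877, 0.2111, 0.1402]
tool_rot: [0.0, 0.994, -0.107, -0.0]
contact_force: [0.8, -3.2, 5.6]
gripper_width: 0.172
grasp_force: 30.8
```

Call:
jog_arm([
  {"x":0.3,"y":-0.6,"z":0,"ax":0,"ay":0,"az":0,"fingers":10},
  {"x":0.3,"y":-0.6,"z":0,"ax":0,"ay":0,"az":0,"fingers":10},
  {"x":0.3,"y":-0.6,"z":0,"ax":0,"ay":0,"az":0,"fingers":10},
  {"x":0.3,"y":-0.6,"z":0,"ax":0,"ay":0,"az":0,"fingers":10},
  {"x":0.4,"y":-0.5,"z":0,"ax":0,"ay":0,"az":0,"fingers":10},
  {"x":0.4,"y":-0.5,"z":0,"ax":0,"ay":0,"az":0,"fingers":10},
  {"x":0.4,"y":-0.5,"z":0,"ax":0,"ay":0,"az":0,"fingers":10},
  {"x":0.4,"y":-0.5,"z":0,"ax":0,"ay":0,"az":0,"fingers":10},
])

```text
t: 10.7
eef_pos: [0.4913, 0.2148, 0.1403]
tool_rot: [0.0, 0.994, -0.107, -0.001]
contact_force: [0.4, -3.5, 5.9]
gripper_width: 0.171
grasp_force: 30.9
```

```bash
python3 -c "
from h import *
ang()"
```

```text
t 10.7 a -144.0 r 50.7 xy -41.0 -29.8 Fcw -2.0 Frad -2.9 Fz 5.9 grip 31
```

216→222 (3.3,-4.1).

Call:
jog_arm([
  {"x":0.4,"y":-0.5,"z":0,"ax":0,"ay":0,"az":0,"fingers":10},
  {"x":0.4,"y":-0.5,"z":0,"ax":0,"ay":0,"az":0,"fingers":10},
  {"x":0.4,"y":-0.5,"z":0,"ax":0,"ay":0,"az":0,"fingers":10},
  {"x":0.4,"y":-0.5,"z":0,"ax":0,"ay":0,"az":0,"fingers":10},
  {"x":0.4,"y":-0.5,"z":0,"ax":0,"ay":0,"az":0,"fingers":10},
  {"x":0.4,"y":-0.5,"z":0,"ax":0,"ay":0,"az":0,"fingers":10},
  {"x":0.4,"y":-0.5,"z":0,"ax":0,"ay":0,"az":0,"fingers":10},
  {"x":0.5,"y":-0.5,"z":0,"ax":0,"ay":0,"az":0,"fingers":10},
])

```text
t: 11.5
eef_pos: [0.4951, 0.2181, 0.1402]
tool_rot: [0.0, 0.994, -0.107, -0.001]
contact_force: [1.0, -2.3, 5.8]
gripper_width: 0.174
grasp_force: 30.9
```

```bash
python3 -c "
from h import *
ang()"
```

```text
t 11.5 a -138.3 r 50.8 xy -38.0 -33.8 Fcw -0.5 Frad -2.4 Fz 5.8 grip 31
```

222→228 (3.7,-3.7).

Call:
jog_arm([
  {"x":0.5,"y":-0.5,"z":0,"ax":0,"ay":0,"az":0,"fingers":10},
  {"x":0.5,"y":-0.5,"z":0,"ax":0,"ay":0,"az":0,"fingers":10},
  {"x":0.5,"y":-0.5,"z":0,"ax":0,"ay":0,"az":0,"fingers":10},
  {"x":0.5,"y":-0.5,"z":0,"ax":0,"ay":0,"az":0,"fingers":10},
  {"x":0.5,"y":-0.5,"z":0,"ax":0,"ay":0,"az":0,"fingers":10},
  {"x":0.5,"y":-0.4,"z":0,"ax":0,"ay":0,"az":0,"fingers":10},
  {"x":0.5,"y":-0.4,"z":0,"ax":0,"ay":0,"az":0,"fingers":10},
  {"x":0.5,"y":-0.4,"z":0,"ax":0,"ay":0,"az":0,"fingers":10},
])

```text
t: 12.3
eef_pos: [0.4996, 0.2211, 0.1403]
tool_rot: [0.0, 0.994, -0.107, -0.001]
contact_force: [-0.2, -3.2, 7.1]
gripper_width: 0.177
grasp_force: 31.0
```

```bash
python3 -c "
from h import *
ang()"
```

```text
t 12.3 a -132.2 r 50.9 xy -34.2 -37.7 Fcw -1.8 Frad -2.6 Fz 7.1 grip 31
```

228→234 (4.1,-3.3).

Call:
jog_arm([
  {"x":0.5,"y":-0.5,"z":0,"ax":0,"ay":0,"az":0,"fingers":10},
  {"x":0.5,"y":-0.4,"z":0,"ax":0,"ay":0,"az":0,"fingers":10},
  {"x":0.5,"y":-0.4,"z":0,"ax":0,"ay":0,"az":0,"fingers":10},
  {"x":0.5,"y":-0.4,"z":0,"ax":0,"ay":0,"az":0,"fingers":10},
  {"x":0.5,"y":-0.4,"z":0,"ax":0,"ay":0,"az":0,"fingers":10},
  {"x":0.5,"y":-0.4,"z":0,"ax":0,"ay":0,"az":0,"fingers":10},
  {"x":0.5,"y":-0.4,"z":0,"ax":0,"ay":0,"az":0,"fingers":10},
  {"x":0.5,"y":-0.4,"z":0,"ax":0,"ay":0,"az":0,"fingers":10},
])

```text
t: 13.1
eef_pos: [0.5041, 0.2236, 0.1403]
tool_rot: [0.0, 0.994, -0.107, -0.001]
contact_force: [-1.3, -2.2, 7.6]
gripper_width: 0.176
grasp_force: 31.0
```

```bash
python3 -c "
from h import *
ang()"
```

```text
t 13.1 a -126.5 r 51.1 xy -30.3 -41.1 Fcw -2.1 Frad -1.4 Fz 7.6 grip 31
```

Call:
jog_arm([
  {"x":0.5,"y":-0.4,"z":0,"ax":0,"ay":0,"az":0,"fingers":10},
  {"x":0.5,"y":-0.4,"z":0,"ax":0,"ay":0,"az":0,"fingers":10},
  {"x":0.5,"y":-0.4,"z":0,"ax":0,"ay":0,"az":0,"fingers":10},
  {"x":0.5,"y":-0.4,"z":0,"ax":0,"ay":0,"az":0,"fingers":10},
  {"x":0.6,"y":-0.3,"z":0,"ax":0,"ay":0,"az":0,"fingers":10},
  {"x":0.6,"y":-0.3,"z":0,"ax":0,"ay":0,"az":0,"fingers":10},
  {"x":0.6,"y":-0.3,"z":0,"ax":0,"ay":0,"az":0,"fingers":10},
  {"x":0.6,"y":-0.3,"z":0,"ax":0,"ay":0,"az":0,"fingers":10},
])

```text
t: 13.9
eef_pos: [0.5089, 0.2256, 0.1403]
tool_rot: [0.0, 0.994, -0.107, -0.001]
contact_force: [-0.5, -2.1, 7.7]
gripper_width: 0.179
grasp_force: 31.0
```

```bash
python3 -c "
from h import *
ang()"
```

```text
t 13.9 a -120.6 r 51.2 xy -26.1 -44.0 Fcw -1.1 Frad -1.8 Fz 7.7 grip 31
```

240→246 (4.7,-2.4).

Call:
jog_arm([
  {"x":0.6,"y":-0.3,"z":0,"ax":0,"ay":0,"az":0,"fingers":10},
  {"x":0.6,"y":-0.3,"z":0,"ax":0,"ay":0,"az":0,"fingers":10},
  {"x":0.6,"y":-0.3,"z":0,"ax":0,"ay":0,"az":0,"fingers":10},
  {"x":0.6,"y":-0.3,"z":0,"ax":0,"ay":0,"az":0,"fingers":10},
  {"x":0.6,"y":-0.3,"z":0,"ax":0,"ay":0,"az":0,"fingers":10},
  {"x":0.6,"y":-0.3,"z":0,"ax":0,"ay":0,"az":0,"fingers":10},
  {"x":0.6,"y":-0.3,"z":0,"ax":0,"ay":0,"az":0,"fingers":10},
  {"x":0.5,"y":-0.3,"z":0,"ax":0,"ay":0,"az":0,"fingers":10},
])

```text
t: 14.7
eef_pos: [0.5139, 0.227, 0.1403]
tool_rot: [0.0, 0.994, -0.107, -0.001]
contact_force: [-1.5, -1.7, 6.9]
gripper_width: 0.173
grasp_force: 31.1
```

```bash
python3 -c "
from h import *
ang()"
```

```text
t 14.7 a -114.8 r 51.3 xy -21.5 -46.5 Fcw -1.8 Frad -1.3 Fz 6.9 grip 31
```

246→252 (4.8,-1.9).

Call:
jog_arm([
  {"x":0.6,"y":-0.3,"z":0,"ax":0,"ay":0,"az":0,"fingers":10},
  {"x":0.6,"y":-0.3,"z":0,"ax":0,"ay":0,"az":0,"fingers":10},
  {"x":0.6,"y":-0.3,"z":0,"ax":0,"ay":0,"az":0,"fingers":10},
  {"x":0.6,"y":-0.2,"z":0,"ax":0,"ay":0,"az":0,"fingers":10},
  {"x":0.6,"y":-0.2,"z":0,"ax":0,"ay":0,"az":0,"fingers":10},
  {"x":0.6,"y":-0.2,"z":0,"ax":0,"ay":0,"az":0,"fingers":10},
  {"x":0.6,"y":-0.2,"z":0,"ax":0,"ay":0,"az":0,"fingers":10},
  {"x":0.6,"y":-0.2,"z":0,"ax":0,"ay":0,"az":0,"fingers":10},
])

```text
t: 15.5
eef_pos: [0.5189, 0.228, 0.1403]
tool_rot: [-0.0, 0.994, -0.107, -0.001]
contact_force: [-0.6, -1.8, 7.9]
gripper_width: 0.173
grasp_force: 31.1
```

```bash
python3 -c "
from h import *
ang()"
```

```text
t 15.5 a -109.1 r 51.4 xy -16.8 -48.6 Fcw -0.8 Frad -1.7 Fz 7.9 grip 31
```

252→258 (5.1,-1.3).

Call:
jog_arm([
  {"x":0.6,"y":-0.2,"z":0,"ax":0,"ay":0,"az":0,"fingers":10},
  {"x":0.6,"y":-0.2,"z":0,"ax":0,"ay":0,"az":0,"fingers":10},
  {"x":0.6,"y":-0.2,"z":0,"ax":0,"ay":0,"az":0,"fingers":10},
  {"x":0.6,"y":-0.2,"z":0,"ax":0,"ay":0,"az":0,"fingers":10},
  {"x":0.6,"y":-0.2,"z":0,"ax":0,"ay":0,"az":0,"fingers":10},
  {"x":0.7,"y":-0.1,"z":0,"ax":0,"ay":0,"az":0,"fingers":10},
  {"x":0.7,"y":-0.1,"z":0,"ax":0,"ay":0,"az":0,"fingers":10},
  {"x":0.7,"y":-0.1,"z":0,"ax":0,"ay":0,"az":0,"fingers":10},
])

```text
t: 16.3
eef_pos: [0.5241, 0.2284, 0.1404]
tool_rot: [-0.0, 0.994, -0.106, -0.001]
contact_force: [-1.9, -0.3, 7.7]
gripper_width: 0.169
grasp_force: 31.1
```

```bash
python3 -c "
from h import *
ang()"
```

```text
t 16.3 a -103.2 r 51.4 xy -11.8 -50.1 Fcw -1.9 Frad -0.2 Fz 7.7 grip 31
```

258→264 (5.2,-0.8).

Call:
jog_arm([
  {"x":0.6,"y":-0.1,"z":0,"ax":0,"ay":0,"az":0,"fingers":10},
  {"x":0.6,"y":-0.1,"z":0,"ax":0,"ay":0,"az":0,"fingers":10},
  {"x":0.6,"y":-0.1,"z":0,"ax":0,"ay":0,"az":0,"fingers":10},
  {"x":0.6,"y":-0.1,"z":0,"ax":0,"ay":0,"az":0,"fingers":10},
  {"x":0.7,"y":-0.1,"z":0,"ax":0,"ay":0,"az":0,"fingers":10},
  {"x":0.7,"y":-0.1,"z":0,"ax":0,"ay":0,"az":0,"fingers":10},
  {"x":0.7,"y":-0.1,"z":0,"ax":0,"ay":0,"az":0,"fingers":10},
  {"x":0.7,"y":-0.1,"z":0,"ax":0,"ay":0,"az":0,"fingers":10},
])

```text
t: 17.1
eef_pos: [0.5294, 0.2284, 0.1404]
tool_rot: [-0.0, 0.994, -0.106, -0.001]
contact_force: [-0.7, -0.4, 8.1]
gripper_width: 0.171
grasp_force: 31.1
```

```bash
python3 -c "
from h import *
ang()"
```

```text
t 17.1 a -97.4 r 51.6 xy -6.7 -51.1 Fcw -0.7 Frad -0.5 Fz 8.1 grip 31
```

264→270 (5.2,-0.3).

Call:
jog_arm([
  {"x":0.6,"y":-0.1,"z":0,"ax":0,"ay":0,"az":0,"fingers":10},
  {"x":0.6,"y":-0.1,"z":0,"ax":0,"ay":0,"az":0,"fingers":10},
  {"x":0.6,"y":-0.1,"z":0,"ax":0,"ay":0,"az":0,"fingers":10},
  {"x":0.6,"y":0,"z":0,"ax":0,"ay":0,"az":0,"fingers":10},
  {"x":0.7,"y":0,"z":0,"ax":0,"ay":0,"az":0,"fingers":10},
  {"x":0.7,"y":0,"z":0,"ax":0,"ay":0,"az":0,"fingers":10},
  {"x":0.7,"y":0,"z":0,"ax":0,"ay":0,"az":0,"fingers":10},
  {"x":0.7,"y":0,"z":0,"ax":0,"ay":0,"az":0,"fingers":10},
])

```text
t: 17.9
eef_pos: [0.5345, 0.2278, 0.1404]
tool_rot: [-0.0, 0.994, -0.106, -0.001]
contact_force: [-0.3, 0.4, 7.0]
gripper_width: 0.173
grasp_force: 31.1
```

```bash
python3 -c "
from h import *
ang()"
```

```text
t 17.9 a -91.7 r 51.6 xy -1.6 -51.6 Fcw -0.4 Frad 0.4 Fz 7.0 grip 31
```

Call:
jog_arm([
  {"x":0.6,"y":0,"z":0,"ax":0,"ay":0,"az":0,"fingers":10},
  {"x":0.6,"y":0,"z":0,"ax":0,"ay":0,"az":0,"fingers":10},
  {"x":0.6,"y":0,"z":0,"ax":0,"ay":0,"az":0,"fingers":10},
  {"x":0.6,"y":0,"z":0,"ax":0,"ay":0,"az":0,"fingers":10},
  {"x":0.7,"y":0.1,"z":0,"ax":0,"ay":0,"az":0,"fingers":10},
  {"x":0.7,"y":0.1,"z":0,"ax":0,"ay":0,"az":0,"fingers":10},
  {"x":0.7,"y":0.1,"z":0,"ax":0,"ay":0,"az":0,"fingers":10},
  {"x":0.7,"y":0.1,"z":0,"ax":0,"ay":0,"az":0,"fingers":10},
])

```text
t: 18.7
eef_pos: [0.5377, 0.2272, 0.1402]
tool_rot: [-0.0, 0.994, -0.106, -0.003]
contact_force: [-6.2, 1.1, 9.3]
gripper_width: 0.174
grasp_force: 31.3
```

```bash
python3 - <<'E'
from h import *
ang()
P=np.loadtxt("log.txt")
from scipy.optimize import least_squares
r=least_squares(lambda c:np.hypot(*(P-c).T)-.05,[.525,.177]); print(r.x,r.fun*1e3)
E
```

```text
t 18.7 a -88.1 r 51.8 xy 1.7 -51.7 Fcw -6.2 Frad -0.5 Fz 9.3 grip 31
[0.5255 0.1784] [ 0.5567  0.1954  0.0127 -0.0555 -0.0318  0.0036 -0.0595 -0.012   0.007
  0.0061  0.0622  0.0716  0.1409  0.1851  0.2968]
```

Call:
jog_arm([
  {"x":0.5,"y":0,"z":0,"ax":0,"ay":0,"az":0,"fingers":10},
  {"x":0.5,"y":0,"z":0,"ax":0,"ay":0,"az":0,"fingers":10},
  {"x":0.5,"y":0,"z":0,"ax":0,"ay":0,"az":0,"fingers":10},
  {"x":0,"y":0,"z":0,"ax":0,"ay":0,"az":0,"fingers":10},
  {"x":0,"y":0,"z":0,"ax":0,"ay":0,"az":0,"fingers":10},
  {"x":0,"y":0,"z":0,"ax":0,"ay":0,"az":0,"fingers":10},
  {"x":0,"y":0,"z":0,"ax":0,"ay":0,"az":0,"fingers":10},
  {"x":0,"y":0,"z":0,"ax":0,"ay":0,"az":0,"fingers":10},
])

```text
t: 19.5
eef_pos: [0.5385, 0.2271, 0.1401]
tool_rot: [-0.0, 0.994, -0.106, -0.003]
contact_force: [-7.1, 2.1, 11.5]
gripper_width: 0.176
grasp_force: 31.4
```

```bash
sed -i 's/C=(.525,.177)/C=(.5255,.1784)/' h.py; python3 - <<'E'
from h import *
ang(); st()
E
```

```text
t 19.5 a -87.4 r 50.4 xy 2.3 -50.3 Fcw -7.4 Frad 0.2 Fz 11.5 grip 31
19.5 p [0.5385 0.2271 0.1401] q [-0.2486  0.4552 -0.3291  1.8391  0.1795  0.8812 -2.4441] F [-7.0742  2.1045 11.4674] grip 31.408998370170593 0.17591610181481218
[[ 0.9777 -0.21   -0.0062]
 [-0.21   -0.9777  0.0014]
 [-0.0063 -0.     -1.    ]]
```

Stop confirmed at a ≈ 269.4° (spring-corrected). The first number is 495° anticlockwise from it, at a = −225.6°.

```bash
python3 - <<'E'
from h import *
A=[277.8,217.8,127.8,37.8,-52.2,-142.2,-212.2]
for a,b in zip(A,A[1:]): arc(a,b,8)
E
```

```text
277.8 217.8 [(-6.5, -0.5), (-6.6, 0.4), (-6.4, 1.2), (-6.2, 2.1), (-5.9, 2.9), (-5.4, 3.6), (-5.0, 4.3), (-4.3, 4.9)]
217.8 127.8 [(-5.2, 8.3), (-3.5, 9.1), (-1.7, 9.7), (0.3, 9.8), (2.2, 9.5), (4.0, 9.0), (5.6, 8.0), (7.2, 6.7)]
127.8 37.8 [(8.3, 5.2), (9.1, 3.5), (9.7, 1.7), (9.8, -0.3), (9.5, -2.2), (9.0, -4.0), (8.0, -5.6), (6.7, -7.2)]
37.8 -52.2 [(5.2, -8.3), (3.5, -9.1), (1.7, -9.7), (-0.3, -9.8), (-2.2, -9.5), (-4.0, -9.0), (-5.6, -8.0), (-7.2, -6.7)]
-52.2 -142.2 [(-8.3, -5.2), (-9.1, -3.5), (-9.7, -1.7), (-9.8, 0.3), (-9.5, 2.2), (-9.0, 4.0), (-8.0, 5.6), (-6.7, 7.2)]
-142.2 -212.2 [(-4.2, 6.3), (-3.2, 7.0), (-2.1, 7.3), (-0.9, 7.6), (0.2, 7.6), (1.3, 7.5), (2.5, 7.2), (3.6, 6.7)]
```

Call:
jog_arm([
  {"x":-6.5,"y":-0.5,"z":0,"ax":0,"ay":0,"az":0,"fingers":10},
  {"x":-6.6,"y":0.4,"z":0,"ax":0,"ay":0,"az":0,"fingers":10},
  {"x":-6.4,"y":1.2,"z":0,"ax":0,"ay":0,"az":0,"fingers":10},
  {"x":-6.2,"y":2.1,"z":0,"ax":0,"ay":0,"az":0,"fingers":10},
  {"x":-5.9,"y":2.9,"z":0,"ax":0,"ay":0,"az":0,"fingers":10},
  {"x":-5.4,"y":3.6,"z":0,"ax":0,"ay":0,"az":0,"fingers":10},
  {"x":-5.0,"y":4.3,"z":0,"ax":0,"ay":0,"az":0,"fingers":10},
  {"x":-4.3,"y":4.9,"z":0,"ax":0,"ay":0,"az":0,"fingers":10},
])

```text
t: 20.3
eef_pos: [0.4928, 0.2162, 0.1404]
tool_rot: [-0.0, 0.994, -0.107, 0.0]
contact_force: [2.5, -1.7, 2.8]
gripper_width: 0.176
grasp_force: 30.7
```

```bash
python3 -c "
from h import *
ang()"
```

```text
t 20.3 a -143.1 r 50.0 xy -39.9 -30.0 Fcw 0.8 Frad -2.9 Fz 2.8 grip 31
```

Call:
jog_arm([
  {"x":-5.2,"y":8.3,"z":0,"ax":0,"ay":0,"az":0,"fingers":10},
  {"x":-3.5,"y":9.1,"z":0,"ax":0,"ay":0,"az":0,"fingers":10},
  {"x":-1.7,"y":9.7,"z":0,"ax":0,"ay":0,"az":0,"fingers":10},
  {"x":0.3,"y":9.8,"z":0,"ax":0,"ay":0,"az":0,"fingers":10},
  {"x":2.2,"y":9.5,"z":0,"ax":0,"ay":0,"az":0,"fingers":10},
  {"x":4.0,"y":9.0,"z":0,"ax":0,"ay":0,"az":0,"fingers":10},
  {"x":5.6,"y":8.0,"z":0,"ax":0,"ay":0,"az":0,"fingers":10},
  {"x":7.2,"y":6.7,"z":0,"ax":0,"ay":0,"az":0,"fingers":10},
])

```text
t: 21.1
eef_pos: [0.487, 0.146, 0.1405]
tool_rot: [-0.001, 0.994, -0.107, 0.0]
contact_force: [3.9, 4.8, 2.2]
gripper_width: 0.178
grasp_force: 30.5
```

```bash
python3 -c "
from h import *
ang()"
```

```text
t 21.1 a 127.6 r 50.4 xy -30.7 39.9 Fcw 1.2 Frad -6.1 Fz 2.2 grip 30
```

Tracking well; I'll go on.

Call:
jog_arm([
  {"x":8.3,"y":5.2,"z":0,"ax":0,"ay":0,"az":0,"fingers":10},
  {"x":9.1,"y":3.5,"z":0,"ax":0,"ay":0,"az":0,"fingers":10},
  {"x":9.7,"y":1.7,"z":0,"ax":0,"ay":0,"az":0,"fingers":10},
  {"x":9.8,"y":-0.3,"z":0,"ax":0,"ay":0,"az":0,"fingers":10},
  {"x":9.5,"y":-2.2,"z":0,"ax":0,"ay":0,"az":0,"fingers":10},
  {"x":9.0,"y":-4.0,"z":0,"ax":0,"ay":0,"az":0,"fingers":10},
  {"x":8.0,"y":-5.6,"z":0,"ax":0,"ay":0,"az":0,"fingers":10},
  {"x":6.7,"y":-7.2,"z":0,"ax":0,"ay":0,"az":0,"fingers":10},
])

```text
t: 21.9
eef_pos: [0.557, 0.1378, 0.1402]
tool_rot: [0.001, 0.994, -0.108, -0.001]
contact_force: [-1.7, 0.7, 7.5]
gripper_width: 0.171
grasp_force: 31.1
```

```bash
python3 -c "
from h import *
ang()"
```

```text
t 21.9 a 39.9 r 51.4 xy 39.4 33.0 Fcw 0.9 Frad -1.6 Fz 7.5 grip 31
```

Call:
jog_arm([
  {"x":5.2,"y":-8.3,"z":0,"ax":0,"ay":0,"az":0,"fingers":10},
  {"x":3.5,"y":-9.1,"z":0,"ax":0,"ay":0,"az":0,"fingers":10},
  {"x":1.7,"y":-9.7,"z":0,"ax":0,"ay":0,"az":0,"fingers":10},
  {"x":-0.3,"y":-9.8,"z":0,"ax":0,"ay":0,"az":0,"fingers":10},
  {"x":-2.2,"y":-9.5,"z":0,"ax":0,"ay":0,"az":0,"fingers":10},
  {"x":-4.0,"y":-9.0,"z":0,"ax":0,"ay":0,"az":0,"fingers":10},
  {"x":-5.6,"y":-8.0,"z":0,"ax":0,"ay":0,"az":0,"fingers":10},
  {"x":-7.2,"y":-6.7,"z":0,"ax":0,"ay":0,"az":0,"fingers":10},
])

```text
t: 22.7
eef_pos: [0.5655, 0.2087, 0.1408]
tool_rot: [0.0, 0.994, -0.108, 0.001]
contact_force: [5.0, 1.1, 5.6]
gripper_width: 0.172
grasp_force: 30.7
```

```bash
python3 -c "
from h import *
ang()"
```

```text
t 22.7 a -49.5 r 50.2 xy 32.6 -38.2 Fcw 2.1 Frad 4.6 Fz 5.6 grip 31
```

Call:
jog_arm([
  {"x":-8.3,"y":-5.2,"z":0,"ax":0,"ay":0,"az":0,"fingers":10},
  {"x":-9.1,"y":-3.5,"z":0,"ax":0,"ay":0,"az":0,"fingers":10},
  {"x":-9.7,"y":-1.7,"z":0,"ax":0,"ay":0,"az":0,"fingers":10},
  {"x":-9.8,"y":0.3,"z":0,"ax":0,"ay":0,"az":0,"fingers":10},
  {"x":-9.5,"y":2.2,"z":0,"ax":0,"ay":0,"az":0,"fingers":10},
  {"x":-9.0,"y":4.0,"z":0,"ax":0,"ay":0,"az":0,"fingers":10},
  {"x":-8.0,"y":5.6,"z":0,"ax":0,"ay":0,"az":0,"fingers":10},
  {"x":-6.7,"y":7.2,"z":0,"ax":0,"ay":0,"az":0,"fingers":10},
])

```text
t: 23.5
eef_pos: [0.4929, 0.2159, 0.1405]
tool_rot: [0.0, 0.994, -0.107, -0.0]
contact_force: [0.5, 2.1, 5.0]
gripper_width: 0.177
grasp_force: 30.8
```

```bash
python3 -c "
from h import *
ang()"
```

```text
t 23.5 a -143.3 r 49.7 xy -39.8 -29.7 Fcw 1.7 Frad 1.3 Fz 5.0 grip 31
```

Call:
jog_arm([
  {"x":-4.2,"y":6.3,"z":0,"ax":0,"ay":0,"az":0,"fingers":10},
  {"x":-3.2,"y":7.0,"z":0,"ax":0,"ay":0,"az":0,"fingers":10},
  {"x":-2.1,"y":7.3,"z":0,"ax":0,"ay":0,"az":0,"fingers":10},
  {"x":-0.9,"y":7.6,"z":0,"ax":0,"ay":0,"az":0,"fingers":10},
  {"x":0.2,"y":7.6,"z":0,"ax":0,"ay":0,"az":0,"fingers":10},
  {"x":1.3,"y":7.5,"z":0,"ax":0,"ay":0,"az":0,"fingers":10},
  {"x":2.5,"y":7.2,"z":0,"ax":0,"ay":0,"az":0,"fingers":10},
  {"x":3.6,"y":6.7,"z":0,"ax":0,"ay":0,"az":0,"fingers":10},
])

```text
t: 24.3
eef_pos: [0.4788, 0.1601, 0.1404]
tool_rot: [-0.0, 0.994, -0.107, 0.0]
contact_force: [3.2, 4.3, 2.7]
gripper_width: 0.174
grasp_force: 30.6
```

```bash
python3 -c "
from h import *
ang(); arc(-212.2,-225.6,4)"
```

```text
t 24.3 a 146.3 r 50.2 xy -41.7 27.8 Fcw 2.8 Frad -4.5 Fz 2.7 grip 31
-212.2 -225.6 [(1.6, 2.5), (1.8, 2.3), (1.9, 2.2), (2.0, 2.1)]
```

Call:
jog_arm([
  {"x":1.5,"y":2.3,"z":0,"ax":0,"ay":0,"az":0,"fingers":10},
  {"x":1.6,"y":2.2,"z":0,"ax":0,"ay":0,"az":0,"fingers":10},
  {"x":1.7,"y":2.0,"z":0,"ax":0,"ay":0,"az":0,"fingers":10},
  {"x":1.7,"y":1.9,"z":0,"ax":0,"ay":0,"az":0,"fingers":10},
  {"x":0,"y":0,"z":0,"ax":0,"ay":0,"az":0,"fingers":10},
  {"x":0,"y":0,"z":0,"ax":0,"ay":0,"az":0,"fingers":10},
  {"x":0,"y":0,"z":0,"ax":0,"ay":0,"az":0,"fingers":10},
  {"x":0,"y":0,"z":0,"ax":0,"ay":0,"az":0,"fingers":10},
])

```text
t: 25.1
eef_pos: [0.4832, 0.1513, 0.1404]
tool_rot: [-0.0, 0.994, -0.107, 0.0]
contact_force: [3.9, 4.3, 3.4]
gripper_width: 0.173
grasp_force: 30.6
```

```bash
python3 - <<'E'
from h import *
ang()
A=[134.4,194.4,284.4,374.4,464.4,544.4,574.4]
for a,b in zip(A,A[1:]): arc(a,b,8)
E
```

```text
t 25.1 a 135.1 r 50.3 xy -35.6 35.5 Fcw 1.5 Frad -5.6 Fz 3.4 grip 31
134.4 194.4 [(-4.3, -4.8), (-3.7, -5.4), (-3.0, -5.9), (-2.2, -6.2), (-1.3, -6.4), (-0.5, -6.5), (0.4, -6.5), (1.2, -6.4)]
194.4 284.4 [(3.3, -9.2), (5.1, -8.4), (6.6, -7.2), (7.9, -5.8), (8.9, -4.2), (9.6, -2.3), (9.7, -0.4), (9.7, 1.5)]
284.4 374.4 [(9.2, 3.3), (8.4, 5.1), (7.2, 6.6), (5.8, 7.9), (4.2, 8.9), (2.3, 9.6), (0.4, 9.7), (-1.5, 9.7)]
374.4 464.4 [(-3.3, 9.2), (-5.1, 8.4), (-6.6, 7.2), (-7.9, 5.8), (-8.9, 4.2), (-9.6, 2.3), (-9.7, 0.4), (-9.7, -1.5)]
464.4 544.4 [(-8.3, -2.9), (-7.5, -4.2), (-6.8, -5.6), (-5.7, -6.6), (-4.4, -7.5), (-3.1, -8.2), (-1.6, -8.5), (-0.1, -8.7)]
544.4 574.4 [(0.4, -3.3), (0.6, -3.2), (0.8, -3.2), (0.9, -3.1), (1.2, -3.1), (1.4, -2.9), (1.6, -2.9), (1.7, -2.7)]
```

Call:
jog_arm([
  {"x":-4.3,"y":-4.8,"z":0,"ax":0,"ay":0,"az":0,"fingers":10},
  {"x":-3.7,"y":-5.4,"z":0,"ax":0,"ay":0,"az":0,"fingers":10},
  {"x":-3.0,"y":-5.9,"z":0,"ax":0,"ay":0,"az":0,"fingers":10},
  {"x":-2.2,"y":-6.2,"z":0,"ax":0,"ay":0,"az":0,"fingers":10},
  {"x":-1.3,"y":-6.4,"z":0,"ax":0,"ay":0,"az":0,"fingers":10},
  {"x":-0.5,"y":-6.5,"z":0,"ax":0,"ay":0,"az":0,"fingers":10},
  {"x":0.4,"y":-6.5,"z":0,"ax":0,"ay":0,"az":0,"fingers":10},
  {"x":1.2,"y":-6.4,"z":0,"ax":0,"ay":0,"az":0,"fingers":10},
])

```text
t: 25.9
eef_pos: [0.48, 0.1994, 0.1401]
tool_rot: [0.001, 0.994, -0.107, -0.0]
contact_force: [3.7, -3.2, 6.6]
gripper_width: 0.17
grasp_force: 30.8
```

```bash
python3 -c "
from h import *
ang()"
```

```text
t 25.9 a -167.5 r 50.1 xy -49.0 -10.8 Fcw -1.4 Frad -4.8 Fz 6.6 grip 31
```

Call:
jog_arm([
  {"x":3.3,"y":-9.2,"z":0,"ax":0,"ay":0,"az":0,"fingers":10},
  {"x":5.1,"y":-8.4,"z":0,"ax":0,"ay":0,"az":0,"fingers":10},
  {"x":6.6,"y":-7.2,"z":0,"ax":0,"ay":0,"az":0,"fingers":10},
  {"x":7.9,"y":-5.8,"z":0,"ax":0,"ay":0,"az":0,"fingers":10},
  {"x":8.9,"y":-4.2,"z":0,"ax":0,"ay":0,"az":0,"fingers":10},
  {"x":9.6,"y":-2.3,"z":0,"ax":0,"ay":0,"az":0,"fingers":10},
  {"x":9.7,"y":-0.4,"z":0,"ax":0,"ay":0,"az":0,"fingers":10},
  {"x":9.7,"y":1.5,"z":0,"ax":0,"ay":0,"az":0,"fingers":10},
])

```text
t: 26.7
eef_pos: [0.546, 0.2243, 0.1404]
tool_rot: [-0.0, 0.994, -0.106, -0.001]
contact_force: [-0.5, 2.5, 7.9]
gripper_width: 0.174
grasp_force: 31.0
```

```bash
python3 -c "
from h import *
ang()"
```

```text
t 26.7 a -78.3 r 50.3 xy 10.2 -49.2 Fcw -1.5 Frad 2.0 Fz 7.9 grip 31
```

Call:
jog_arm([
  {"x":9.2,"y":3.3,"z":0,"ax":0,"ay":0,"az":0,"fingers":10},
  {"x":8.4,"y":5.1,"z":0,"ax":0,"ay":0,"az":0,"fingers":10},
  {"x":7.2,"y":6.6,"z":0,"ax":0,"ay":0,"az":0,"fingers":10},
  {"x":5.8,"y":7.9,"z":0,"ax":0,"ay":0,"az":0,"fingers":10},
  {"x":4.2,"y":8.9,"z":0,"ax":0,"ay":0,"az":0,"fingers":10},
  {"x":2.3,"y":9.6,"z":0,"ax":0,"ay":0,"az":0,"fingers":10},
  {"x":0.4,"y":9.7,"z":0,"ax":0,"ay":0,"az":0,"fingers":10},
  {"x":-1.5,"y":9.7,"z":0,"ax":0,"ay":0,"az":0,"fingers":10},
])

```text
t: 27.5
eef_pos: [0.5706, 0.1553, 0.1408]
tool_rot: [-0.0, 0.994, -0.107, 0.001]
contact_force: [5.4, -0.5, 5.7]
gripper_width: 0.17
grasp_force: 30.7
```

```bash
python3 -c "
from h import *
ang()"
```

```text
t 27.5 a 14.9 r 50.7 xy 49.0 13.0 Fcw -2.0 Frad 5.1 Fz 5.7 grip 31
```

Call:
jog_arm([
  {"x":-3.3,"y":9.2,"z":0,"ax":0,"ay":0,"az":0,"fingers":10},
  {"x":-5.1,"y":8.4,"z":0,"ax":0,"ay":0,"az":0,"fingers":10},
  {"x":-6.6,"y":7.2,"z":0,"ax":0,"ay":0,"az":0,"fingers":10},
  {"x":-7.9,"y":5.8,"z":0,"ax":0,"ay":0,"az":0,"fingers":10},
  {"x":-8.9,"y":4.2,"z":0,"ax":0,"ay":0,"az":0,"fingers":10},
  {"x":-9.6,"y":2.3,"z":0,"ax":0,"ay":0,"az":0,"fingers":10},
  {"x":-9.7,"y":0.4,"z":0,"ax":0,"ay":0,"az":0,"fingers":10},
  {"x":-9.7,"y":-1.5,"z":0,"ax":0,"ay":0,"az":0,"fingers":10},
])

```text
t: 28.3
eef_pos: [0.5017, 0.1338, 0.1404]
tool_rot: [-0.0, 0.994, -0.107, -0.0]
contact_force: [3.0, 2.2, 4.7]
gripper_width: 0.174
grasp_force: 30.9
```

```bash
python3 -c "
from h import *
ang()"
```

```text
t 28.3 a 105.8 r 50.6 xy -13.8 48.7 Fcw -1.6 Frad -3.3 Fz 4.7 grip 31
```

Call:
jog_arm([
  {"x":-8.3,"y":-2.9,"z":0,"ax":0,"ay":0,"az":0,"fingers":10},
  {"x":-7.5,"y":-4.2,"z":0,"ax":0,"ay":0,"az":0,"fingers":10},
  {"x":-6.8,"y":-5.6,"z":0,"ax":0,"ay":0,"az":0,"fingers":10},
  {"x":-5.7,"y":-6.6,"z":0,"ax":0,"ay":0,"az":0,"fingers":10},
  {"x":-4.4,"y":-7.5,"z":0,"ax":0,"ay":0,"az":0,"fingers":10},
  {"x":-3.1,"y":-8.2,"z":0,"ax":0,"ay":0,"az":0,"fingers":10},
  {"x":-1.6,"y":-8.5,"z":0,"ax":0,"ay":0,"az":0,"fingers":10},
  {"x":-0.1,"y":-8.7,"z":0,"ax":0,"ay":0,"az":0,"fingers":10},
])

```text
t: 29.1
eef_pos: [0.477, 0.1916, 0.1402]
tool_rot: [0.001, 0.994, -0.107, 0.0]
contact_force: [5.9, -3.4, 4.3]
gripper_width: 0.172
grasp_force: 30.6
```

```bash
python3 -c "
from h import *
ang(); arc(184.4,224.4,8)"
```

```text
t 29.1 a -177.1 r 50.3 xy -50.2 -2.6 Fcw -1.7 Frad -6.6 Fz 4.3 grip 31
184.4 224.4 [(0.6, -4.4), (0.9, -4.2), (1.2, -4.2), (1.7, -4.1), (1.9, -3.8), (2.3, -3.7), (2.7, -3.5), (2.9, -3.3)]
```

Call:
jog_arm([
  {"x":0.6,"y":-4.4,"z":0,"ax":0,"ay":0,"az":0,"fingers":10},
  {"x":0.9,"y":-4.2,"z":0,"ax":0,"ay":0,"az":0,"fingers":10},
  {"x":1.2,"y":-4.2,"z":0,"ax":0,"ay":0,"az":0,"fingers":10},
  {"x":1.7,"y":-4.1,"z":0,"ax":0,"ay":0,"az":0,"fingers":10},
  {"x":1.9,"y":-3.8,"z":0,"ax":0,"ay":0,"az":0,"fingers":10},
  {"x":2.3,"y":-3.7,"z":0,"ax":0,"ay":0,"az":0,"fingers":10},
  {"x":2.7,"y":-3.5,"z":0,"ax":0,"ay":0,"az":0,"fingers":10},
  {"x":0,"y":0,"z":0,"ax":0,"ay":0,"az":0,"fingers":10},
])

```text
t: 29.9
eef_pos: [0.4931, 0.2166, 0.1401]
tool_rot: [0.001, 0.994, -0.107, -0.001]
contact_force: [0.9, -1.6, 7.7]
gripper_width: 0.176
grasp_force: 31.0
```

```bash
python3 -c "
from h import *
ang()"
```

```text
t 29.9 a -142.6 r 50.1 xy -39.8 -30.4 Fcw -0.3 Frad -1.8 Fz 7.7 grip 31
```

217.4°; 7° more clockwise (6.1 mm).

Call:
jog_arm([
  {"x":1.0,"y":-1.1,"z":0,"ax":0,"ay":0,"az":0,"fingers":10},
  {"x":1.0,"y":-1.1,"z":0,"ax":0,"ay":0,"az":0,"fingers":10},
  {"x":1.0,"y":-1.1,"z":0,"ax":0,"ay":0,"az":0,"fingers":10},
  {"x":1.0,"y":-1.1,"z":0,"ax":0,"ay":0,"az":0,"fingers":10},
  {"x":0,"y":0,"z":0,"ax":0,"ay":0,"az":0,"fingers":10},
  {"x":0,"y":0,"z":0,"ax":0,"ay":0,"az":0,"fingers":10},
  {"x":0,"y":0,"z":0,"ax":0,"ay":0,"az":0,"fingers":10},
  {"x":0,"y":0,"z":0,"ax":0,"ay":0,"az":0,"fingers":10},
])

```text
t: 30.7
eef_pos: [0.4974, 0.2198, 0.1401]
tool_rot: [0.002, 0.994, -0.107, -0.001]
contact_force: [0.0, -1.9, 8.6]
gripper_width: 0.176
grasp_force: 31.1
```

```bash
python3 -c "
from h import *
ang(); arc(224.4,154.4,8); arc(154.4,76.4,8); arc(76.4,44.4,8)"
```

```text
t 30.7 a -136.5 r 50.1 xy -36.3 -34.5 Fcw -1.1 Frad -1.6 Fz 8.6 grip 31
224.4 154.4 [(-4.9, 5.9), (-4.0, 6.5), (-2.9, 7.0), (-1.8, 7.4), (-0.7, 7.6), (0.5, 7.6), (1.6, 7.5), (2.8, 7.1)]
154.4 76.4 [(4.3, 7.3), (5.5, 6.5), (6.5, 5.5), (7.4, 4.3), (7.9, 2.9), (8.4, 1.6), (8.5, 0.2), (8.4, -1.3)]
76.4 44.4 [(3.3, -0.9), (3.3, -1.2), (3.2, -1.4), (3.1, -1.6), (3.0, -1.9), (2.8, -2.0), (2.7, -2.2), (2.5, -2.4)]
```

At 223.5°, wanted 224.4°. Now half a turn anticlockwise to 44.4°.

Call:
jog_arm([
  {"x":-4.9,"y":5.9,"z":0,"ax":0,"ay":0,"az":0,"fingers":10},
  {"x":-4.0,"y":6.5,"z":0,"ax":0,"ay":0,"az":0,"fingers":10},
  {"x":-2.9,"y":7.0,"z":0,"ax":0,"ay":0,"az":0,"fingers":10},
  {"x":-1.8,"y":7.4,"z":0,"ax":0,"ay":0,"az":0,"fingers":10},
  {"x":-0.7,"y":7.6,"z":0,"ax":0,"ay":0,"az":0,"fingers":10},
  {"x":0.5,"y":7.6,"z":0,"ax":0,"ay":0,"az":0,"fingers":10},
  {"x":1.6,"y":7.5,"z":0,"ax":0,"ay":0,"az":0,"fingers":10},
  {"x":2.8,"y":7.1,"z":0,"ax":0,"ay":0,"az":0,"fingers":10},
])

```text
t: 31.5
eef_pos: [0.4766, 0.1678, 0.1403]
tool_rot: [0.0, 0.994, -0.107, -0.001]
contact_force: [1.3, 1.7, 5.8]
gripper_width: 0.174
grasp_force: 30.8
```

Call:
jog_arm([
  {"x":4.3,"y":7.3,"z":0,"ax":0,"ay":0,"az":0,"fingers":10},
  {"x":5.5,"y":6.5,"z":0,"ax":0,"ay":0,"az":0,"fingers":10},
  {"x":6.5,"y":5.5,"z":0,"ax":0,"ay":0,"az":0,"fingers":10},
  {"x":7.4,"y":4.3,"z":0,"ax":0,"ay":0,"az":0,"fingers":10},
  {"x":7.9,"y":2.9,"z":0,"ax":0,"ay":0,"az":0,"fingers":10},
  {"x":8.4,"y":1.6,"z":0,"ax":0,"ay":0,"az":0,"fingers":10},
  {"x":8.5,"y":0.2,"z":0,"ax":0,"ay":0,"az":0,"fingers":10},
  {"x":8.4,"y":-1.3,"z":0,"ax":0,"ay":0,"az":0,"fingers":10},
])

```text
t: 32.3
eef_pos: [0.5258, 0.1277, 0.1403]
tool_rot: [0.001, 0.994, -0.108, -0.002]
contact_force: [-2.2, -2.4, 11.1]
gripper_width: 0.172
grasp_force: 31.5
```

```bash
python3 -c "
from h import *
ang()"
```

```text
t 32.3 a 77.3 r 50.7 xy 11.1 49.4 Fcw 2.2 Frad 2.4 Fz 11.1 grip 32
```

Call:
jog_arm([
  {"x":3.3,"y":-0.9,"z":0,"ax":0,"ay":0,"az":0,"fingers":10},
  {"x":3.3,"y":-1.2,"z":0,"ax":0,"ay":0,"az":0,"fingers":10},
  {"x":3.2,"y":-1.4,"z":0,"ax":0,"ay":0,"az":0,"fingers":10},
  {"x":3.1,"y":-1.6,"z":0,"ax":0,"ay":0,"az":0,"fingers":10},
  {"x":3.0,"y":-1.9,"z":0,"ax":0,"ay":0,"az":0,"fingers":10},
  {"x":2.8,"y":-2.0,"z":0,"ax":0,"ay":0,"az":0,"fingers":10},
  {"x":2.7,"y":-2.2,"z":0,"ax":0,"ay":0,"az":0,"fingers":10},
  {"x":2.5,"y":-2.4,"z":0,"ax":0,"ay":0,"az":0,"fingers":10},
])

```text
t: 33.1
eef_pos: [0.5528, 0.1355, 0.1404]
tool_rot: [0.002, 0.994, -0.108, -0.001]
contact_force: [1.1, -4.6, 10.8]
gripper_width: 0.175
grasp_force: 31.2
```

```bash
python3 -c "
from h import *
ang()"
```

```text
t 33.1 a 45.2 r 50.9 xy 35.8 36.1 Fcw 1.5 Frad 4.5 Fz 10.8 grip 31
```

Call:
jog_arm([
  {"x":0,"y":0,"z":0,"ax":0,"ay":0,"az":0,"fingers":20},
  {"x":0,"y":0,"z":0,"ax":0,"ay":0,"az":0,"fingers":30},
  {"x":0,"y":0,"z":0,"ax":0,"ay":0,"az":0,"fingers":36},
  {"x":0,"y":0,"z":-5,"ax":0,"ay":0,"az":0,"fingers":36},
  {"x":0,"y":0,"z":-12,"ax":0,"ay":0,"az":0,"fingers":36},
  {"x":0,"y":0,"z":-15,"ax":0,"ay":0,"az":0,"fingers":36},
  {"x":0,"y":0,"z":-10,"ax":0,"ay":0,"az":0,"fingers":36},
  {"x":0,"y":0,"z":-5,"ax":0,"ay":0,"az":0,"fingers":36},
])

```text
t: 33.9
eef_pos: [0.5542, 0.1376, 0.1894]
tool_rot: [-0.001, 0.994, -0.107, 0.001]
contact_force: [-0.4, -0.8, 0.3]
gripper_width: 0.42
grasp_force: 0.0
```

```bash
python3 -c "
from h import *
st([.5255,.1784,.134])"
```

```text
33.9 p [0.5542 0.1376 0.1894] q [-0.102   0.3697 -0.3145  1.8364  0.138   0.9537 -2.2617] F [-0.3574 -0.7963  0.3065] grip 0.0 0.41952372887480494
[[ 0.9771 -0.213   0.0028]
 [-0.213  -0.9771  0.0007]
 [ 0.0026 -0.0013 -1.    ]]
delta tool mm [-36.895  -33.6286  55.3652]
```

Call:
jog_arm([
  {"x":-10,"y":-9,"z":0,"ax":0,"ay":0,"az":0,"fingers":15},
  {"x":-15,"y":-14,"z":0,"ax":0,"ay":0,"az":0,"fingers":0},
  {"x":-8,"y":-7.5,"z":0,"ax":0,"ay":0,"az":0,"fingers":0},
  {"x":-3.9,"y":-3.1,"z":5,"ax":0,"ay":0,"az":0,"fingers":0},
  {"x":0,"y":0,"z":15,"ax":0,"ay":0,"az":0,"fingers":0},
  {"x":0,"y":0,"z":15,"ax":0,"ay":0,"az":0,"fingers":0},
  {"x":0,"y":0,"z":12,"ax":0,"ay":0,"az":0,"fingers":0},
  {"x":0,"y":0,"z":3,"ax":0,"ay":0,"az":0,"fingers":0},
])

```text
t: 34.7
eef_pos: [0.5235, 0.1773, 0.1354]
tool_rot: [0.001, 0.994, -0.107, -0.001]
contact_force: [0.7, 0.1, 0.5]
gripper_width: 0.003
grasp_force: 0.0
```

```bash
python3 -c "
from h import *
st([.5255,.1784,.124])
c=bot.read_camera('scene'); cv2.imwrite('pics/b1.png',cv2.resize(c['pixels'][130:220,240:340,::-1],None,fx=6,fy=6,interpolation=cv2.INTER_CUBIC))
"
```

```text
34.7 p [0.5235 0.1773 0.1354] q [-0.1812  0.4132 -0.3228  1.919   0.1718  0.8389 -2.3799] F [0.6572 0.091  0.4925] grip 0.0 0.003133779898011202
[[ 0.977  -0.2131 -0.0028]
 [-0.2131 -0.977  -0.0012]
 [-0.0024  0.0018 -1.    ]]
delta tool mm [ 1.7569 -1.4896 11.4391]
```

View pics/b1.png

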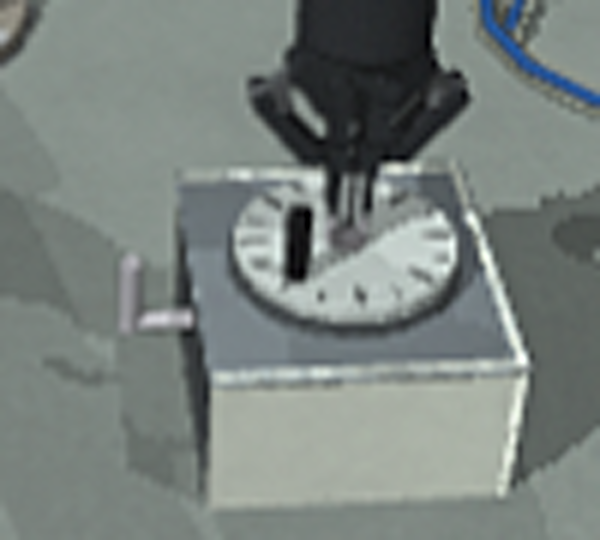

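The shut fingers (350,215) stand right over the button (348,235), and the crank is clear at (297,245). I'll press down 13 mm, about 1.5 mm beyond full travel.

Call:
jog_arm([
  {"x":1,"y":-0.7,"z":1,"ax":0,"ay":0,"az":0,"fingers":0},
  {"x":0.8,"y":-0.7,"z":1,"ax":0,"ay":0,"az":0,"fingers":0},
  {"x":0,"y":0,"z":2,"ax":0,"ay":0,"az":0,"fingers":0},
  {"x":0,"y":0,"z":2,"ax":0,"ay":0,"az":0,"fingers":0},
  {"x":0,"y":0,"z":2,"ax":0,"ay":0,"az":0,"fingers":0},
  {"x":0,"y":0,"z":2,"ax":0,"ay":0,"az":0,"fingers":0},
  {"x":0,"y":0,"z":2,"ax":0,"ay":0,"az":0,"fingers":0},
  {"x":0,"y":0,"z":1,"ax":0,"ay":0,"az":0,"fingers":0},
])

```text
t: 35.55
eef_pos: [0.5267, 0.1791, 0.1242]
tool_rot: [-0.0, 0.994, -0.107, 0.0]
contact_force: [1.8, 1.2, 2.6]
gripper_width: 0.001
grasp_force: 1.0
```

Call:
jog_arm([
  {"x":0,"y":0,"z":0.7,"ax":0,"ay":0,"az":0,"fingers":0},
  {"x":0,"y":0,"z":0.7,"ax":0,"ay":0,"az":0,"fingers":0},
  {"x":0,"y":0,"z":0.6,"ax":0,"ay":0,"az":0,"fingers":0},
  {"x":0,"y":0,"z":0,"ax":0,"ay":0,"az":0,"fingers":0},
  {"x":0,"y":0,"z":0,"ax":0,"ay":0,"az":0,"fingers":0},
  {"x":0,"y":0,"z":0,"ax":0,"ay":0,"az":0,"fingers":0},
  {"x":0,"y":0,"z":0,"ax":0,"ay":0,"az":0,"fingers":0},
  {"x":0,"y":0,"z":0,"ax":0,"ay":0,"az":0,"fingers":0},
])

```text
t: 36.35
eef_pos: [0.5268, 0.1791, 0.1239]
tool_rot: [0.0, 0.994, -0.107, 0.0]
contact_force: [-3.1, -1.3, 15.8]
gripper_width: -0.001
grasp_force: 8.0
```

Call:
jog_arm([
  {"x":0,"y":0,"z":-10,"ax":0,"ay":0,"az":0,"fingers":0},
  {"x":0,"y":0,"z":-20,"ax":0,"ay":0,"az":0,"fingers":0},
  {"x":0,"y":0,"z":-25,"ax":0,"ay":0,"az":0,"fingers":0},
  {"x":0,"y":10,"z":-15,"ax":0,"ay":0,"az":0,"fingers":0},
  {"x":0,"y":30,"z":0,"ax":0,"ay":0,"az":0,"fingers":20},
  {"x":-1,"y":40,"z":0,"ax":0,"ay":0,"az":0,"fingers":32},
  {"x":-1,"y":35,"z":0,"ax":0,"ay":0,"az":0,"fingers":32},
  {"x":0,"y":14,"z":0,"ax":0,"ay":0,"az":0,"fingers":32},
])

```text
t: 37.15
eef_pos: [0.4953, 0.0486, 0.1918]
tool_rot: [0.001, 0.994, -0.109, -0.001]
contact_force: [0.6, 0.6, 0.2]
gripper_width: 0.375
grasp_force: 0.0
```

Call:
jog_arm([
  {"x":0,"y":0,"z":10,"ax":0,"ay":0,"az":0,"fingers":32},
  {"x":0,"y":0,"z":20,"ax":0,"ay":0,"az":0,"fingers":32},
  {"x":0,"y":0,"z":20,"ax":0,"ay":0,"az":0,"fingers":32},
  {"x":0,"y":0,"z":12,"ax":0,"ay":0,"az":0,"fingers":32},
  {"x":0,"y":0,"z":5,"ax":0,"ay":0,"az":0,"fingers":32},
  {"x":0,"y":0,"z":0,"ax":0,"ay":0,"az":0,"fingers":32},
  {"x":0,"y":0,"z":0,"ax":0,"ay":0,"az":0,"fingers":32},
  {"x":0,"y":0,"z":0,"ax":0,"ay":0,"az":0,"fingers":32},
])

```text
t: 37.95
eef_pos: [0.4977, 0.0537, 0.126]
tool_rot: [-0.0, 0.994, -0.107, 0.001]
contact_force: [0.1, 0.3, 0.8]
gripper_width: 0.372
grasp_force: 0.0
```

```bash
python3 -c "
from h import *
st([.4975,.0535,.082])
c=bot.read_camera('scene'); cv2.imwrite('pics/p1.png',cv2.resize(c['pixels'][130:220,230:330,::-1],None,fx=6,fy=6,interpolation=cv2.INTER_CUBIC))
"
```

```text
37.95 p [0.4977 0.0537 0.126 ] q [ 0.0087  0.3452 -0.2872  2.0492  0.1392  0.7636 -2.1484] F [0.1076 0.3325 0.834 ] grip 0.0 0.37150508258286996
[[ 0.9771 -0.2128  0.0014]
 [-0.2128 -0.9771  0.0002]
 [ 0.0014 -0.0005 -1.    ]]
delta tool mm [-0.2455  0.2213 44.0386]
```

View pics/p1.png

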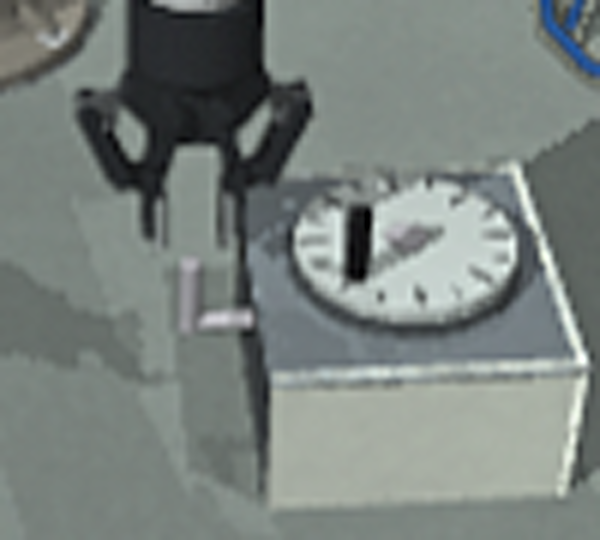

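The fingertips at (150,230) and (228,235) straddle the post at (189,262), and the button looks flush with the dial. I'll go down and grip.

Call:
jog_arm([
  {"x":0,"y":0,"z":8,"ax":0,"ay":0,"az":0,"fingers":32},
  {"x":0,"y":0,"z":12,"ax":0,"ay":0,"az":0,"fingers":32},
  {"x":0,"y":0,"z":12,"ax":0,"ay":0,"az":0,"fingers":32},
  {"x":0,"y":0,"z":8,"ax":0,"ay":0,"az":0,"fingers":32},
  {"x":0,"y":0,"z":2,"ax":0,"ay":0,"az":0,"fingers":32},
  {"x":0,"y":0,"z":0,"ax":0,"ay":0,"az":0,"fingers":20},
  {"x":0,"y":0,"z":0,"ax":0,"ay":0,"az":0,"fingers":8},
  {"x":0,"y":0,"z":0,"ax":0,"ay":0,"az":0,"fingers":8},
])

```text
t: 38.8
eef_pos: [0.4971, 0.0534, 0.0833]
tool_rot: [-0.0, 0.994, -0.107, 0.0]
contact_force: [0.5, 0.1, -4.6]
gripper_width: 0.149
grasp_force: 29.2
```

Call:
jog_arm([
  {"x":0,"y":0,"z":0,"ax":0,"ay":0,"az":0,"fingers":8},
  {"x":0,"y":0,"z":0,"ax":0,"ay":0,"az":0,"fingers":8},
  {"x":0,"y":2,"z":0,"ax":0,"ay":0,"az":0,"fingers":8},
  {"x":0,"y":4,"z":0,"ax":0,"ay":0,"az":0,"fingers":8},
  {"x":0,"y":6,"z":0,"ax":0,"ay":0,"az":0,"fingers":8},
  {"x":0,"y":6,"z":0,"ax":0,"ay":0,"az":0,"fingers":8},
  {"x":0,"y":6,"z":0,"ax":0,"ay":0,"az":0,"fingers":8},
  {"x":0,"y":6,"z":0,"ax":0,"ay":0,"az":0,"fingers":8},
])

```text
t: 39.6
eef_pos: [0.4905, 0.0234, 0.0833]
tool_rot: [0.0, 0.994, -0.107, -0.0]
contact_force: [0.8, 2.5, -6.1]
gripper_width: 0.151
grasp_force: 29.4
```

The drawer is coming out at about 2.5 N. 30.7 mm so far; 49 mm more.

Call:
jog_arm([
  {"x":0,"y":7,"z":0,"ax":0,"ay":0,"az":0,"fingers":8},
  {"x":0,"y":7,"z":0,"ax":0,"ay":0,"az":0,"fingers":8},
  {"x":0,"y":7,"z":0,"ax":0,"ay":0,"az":0,"fingers":8},
  {"x":0,"y":7,"z":0,"ax":0,"ay":0,"az":0,"fingers":8},
  {"x":0,"y":7,"z":0,"ax":0,"ay":0,"az":0,"fingers":8},
  {"x":0,"y":6,"z":0,"ax":0,"ay":0,"az":0,"fingers":8},
  {"x":0,"y":5,"z":0,"ax":0,"ay":0,"az":0,"fingers":8},
  {"x":0,"y":2.5,"z":0,"ax":0,"ay":0,"az":0,"fingers":8},
])

```text
t: 40.4
eef_pos: [0.4801, -0.024, 0.0833]
tool_rot: [0.0, 0.994, -0.107, -0.0]
contact_force: [0.1, 2.1, -5.1]
gripper_width: 0.152
grasp_force: 29.4
```

Call:
jog_arm([
  {"x":0,"y":0,"z":0,"ax":0,"ay":0,"az":0,"fingers":8},
  {"x":0,"y":0,"z":0,"ax":0,"ay":0,"az":0,"fingers":8},
  {"x":0,"y":0,"z":0,"ax":0,"ay":0,"az":0,"fingers":8},
  {"x":0,"y":0,"z":0,"ax":0,"ay":0,"az":0,"fingers":20},
  {"x":0,"y":0,"z":0,"ax":0,"ay":0,"az":0,"fingers":32},
  {"x":0,"y":0,"z":0,"ax":0,"ay":0,"az":0,"fingers":34},
  {"x":0,"y":0,"z":-5,"ax":0,"ay":0,"az":0,"fingers":34},
  {"x":0,"y":0,"z":-15,"ax":0,"ay":0,"az":0,"fingers":34},
])

```text
t: 41.2
eef_pos: [0.4796, -0.0231, 0.1029]
tool_rot: [0.0, 0.994, -0.107, -0.001]
contact_force: [1.3, -0.2, 0.1]
gripper_width: 0.396
grasp_force: 0.0
```

Call:
jog_arm([
  {"x":0,"y":0,"z":-20,"ax":0,"ay":0,"az":0,"fingers":34},
  {"x":0,"y":0,"z":-20,"ax":0,"ay":0,"az":0,"fingers":34},
  {"x":0,"y":0,"z":-20,"ax":0,"ay":0,"az":0,"fingers":34},
  {"x":0,"y":0,"z":-20,"ax":0,"ay":0,"az":0,"fingers":34},
  {"x":0,"y":0,"z":-10,"ax":0,"ay":0,"az":0,"fingers":34},
  {"x":0,"y":0,"z":0,"ax":0,"ay":0,"az":0,"fingers":34},
  {"x":0,"y":0,"z":0,"ax":0,"ay":0,"az":0,"fingers":34},
  {"x":0,"y":0,"z":0,"ax":0,"ay":0,"az":0,"fingers":34},
])

```text
t: 42.0
eef_pos: [0.4797, -0.0234, 0.1923]
tool_rot: [0.0, 0.994, -0.107, -0.001]
contact_force: [-0.1, -0.2, 0.8]
gripper_width: 0.396
grasp_force: 0.0
```

```bash
python3 -c "
from h import *
st()
c=bot.read_camera('scene'); cv2.imwrite('pics/f1.png',cv2.resize(c['pixels'][120:220,220:330,::-1],None,fx=6,fy=6,interpolation=cv2.INTER_CUBIC))
"
```

```text
42.0 p [ 0.4797 -0.0234  0.1923] q [ 0.1736  0.2213 -0.2898  2.0326  0.0799  0.9    -1.9446] F [-0.081  -0.2014  0.7533] grip 0.0 0.3961582506479018
[[ 0.9771 -0.2128 -0.0018]
 [-0.2128 -0.9771 -0.    ]
 [-0.0018  0.0004 -1.    ]]
```

View pics/f1.png

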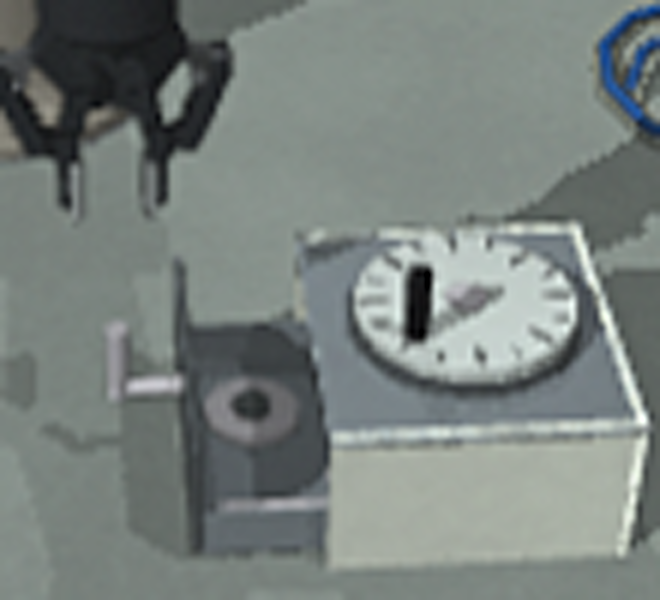

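The drawer is out by about 79 mm (post at (118,360)), the button is down at (465,295), and the gripper is clear.

```bash
python3 -c "
from station import bot
print(bot.hand_in())"
```

```text
the job is handed in; nothing more can be done
None
```

I dialled the combination, pressed the button fully down and pulled the drawer about 79 of its 80 mm open. I then let go with the gripper clear and handed in at 42 s; the hand-in gave no verdict.

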